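# Make up two reel-service kits at the tackle shop counter

## Robot

A 7-joint arm with a two-finger parallel gripper is mounted at the origin on the work surface. World frame = base frame: x ahead of the robot, y to its left, z up, the work surface at z = 0. Lengths are in m, angles in rad, forces in N, time in s.
With the tool pointing down it reaches from about 0.4 to 0.875 m from the base axis. Payload 19.3 kg.
Tool frame: the origin (TCP) lies between the finger pads; the fingertips stand 17 mm ahead of it and the grasp point (between the pads) lies 2 mm behind it; x points along the fingers, y is the direction in which the jaws open and shut, and the axes are right-handed (so a half turn about x gives the same grasp; the last joint's range is limited). The gripper opens to 85 mm and grips with 20 to 120 N. Pads are 22 mm wide; open, the fingers measure 114 mm over their backs; the gripper's body (76 mm by 85 mm) begins 54 mm behind the grasp point. The pads swing forward as they close: fully open they stand 13 mm farther back than shut.
Start: joints at [-1.27, 0.521, -0.036, 1.599, 0.021, 1.021, -0.113], TCP at [0.226, 0.583, 0.248] pointing down, gripper open.
Joint ranges: [-2.91, 2.91], [-0.3, 2.13], [-1.5, 1.42], [0.17, 2.43], [-1.26, 4.41], [0.16, 1.93], [-2.52, 2.52]. Speed limits (rad/s): [1.89, 1.89, 2.39, 2.39, 3.01, 3.01, 3.01].

## Interface

Orientations are given as [roll, pitch, yaw] about the fixed x, y, z axes, in that order (R = Rz(yaw) Ry(pitch) Rx(roll)).
In Python, from workcell import bot gives the robot as it stands.
- The arm moves only by the shell command python3 -m creep 'ROWS' [FORCE]. ROWS is JSON, a list of rows, each an object of numbers: "wx", "wy", "wz": the turn, a rotation vector about the tool's x, y, z in degrees; "tx", "ty", "tz": the shift along the tool's x, y, z in m; "claw": the closure, from 0 (fully open) to 1 (shut). A call has 1 to 8 rows; each row is the pose to reach, as a shift and turn from the pose measured when the call began, along the tool's axes at that moment; what a row does not reach only later rows make up. A row lasts 1/10 s, in which the tool goes at most 50 mm and 8.59 degrees, less where a joint would pass 70% of its speed; a pose out of reach is approached as far as the arm can. A call with a gripper value outside its range is refused whole. The fingers move at their own pace and stop on an object; FORCE is the grip in N (left out, the last holds). Time passes only in rows, so rows that repeat a pose let the fingers close. It gives the time, the measured TCP pose, the force and the opening at its end, in the units of the state.
- bot.observe(): the state, without advancing time (a new reading comes with each control period).
- bot.grab_frame(name): name is "scene" or "side" or "wrist"; returns the picture (480x640x3 uint8, blue, green, red); there is no depth.
- bot.get_calibration(name): a dict with "fx", "fy", "cx", "cy" (pixels), "R" (3x3) and "t" (3): a world point X has camera coordinates R X + t. Camera axes: x right, y down, z forward; pixel columns grow to the right and rows downward; lengths in m; the calibration is good to about 2 mm. A picture is of the moment at which its call begins: read the wrist's pose just before it. get_calibration takes no time and is no camera call; for the wrist camera it gives the pose at the moment of the call.
- bot.job_done(): hands the job in, once; it reports no verdict.
The state is a dict: "clock": time; "qpos": joint angles; "qd": joint speeds; "joint_efforts": joint torques, N m; "position": TCP position; "tool_rot": TCP orientation; "force": force on the tool from outside, world axes, zero at the start; "moment": the same for the moment, N m; "grip_width": finger opening in m.
Only numpy, scipy, OpenCV 4.12 (cv2) and the standard library are available. Lean on these libraries where they do the work, as an engineer would, in place of code of your own. Each camera call takes 0.05 s, during which the arm holds its last target.

## Task

Make up the two reel-service kits: the large spool and the flat hook gauge go into the rectangular tray, the small spool and the grease jar into the round dish. The gauge lies in a shallow slot where it cannot be gripped, so slide it along the slot until it overhangs the end of its stand, then pinch it there. Leave the spools and jar standing upright and the gauge lying flat, each wholly inside on the bottom of its container with nothing on top of another, and do not disturb the oil bottle.

Things in the scene. Friction and masses are not known exactly. Their poses are not given: they have to be found in the camera images.
- spool_large_center (a point): large empty reel spool, standing on the counter: black rims, aluminium core, round about a vertical axis. Rims 60 mm diameter, each 14 mm thick (top rim and bottom rim), core 44 mm diameter between them; 44 mm tall in all; 60 to 130 g. Point: its centre, 22 mm above its underside; z is its axis.
- spool_small_center (a point): small empty reel spool of the same make: rims 40 mm diameter, each 11 mm thick, core 30 mm diameter; 34 mm tall; 30 to 55 g. Point: its centre, 17 mm above its underside; z is its axis.
- jar_center (a point): closed round white plastic jar of reel grease, 44 mm diameter, 36 mm tall, straight-sided, 40 to 85 g. Point: its centre, 18 mm above its underside; z is its axis.
- gauge_center (a point): hook gauge: thin flat aluminium plate with a row of five dark dots, 90 mm long (its x) by 38 mm wide (its y) by 3 mm thick, 35 g. It starts lying loose in the slot of the stand, its length along the slot and wholly on the stand (10 to 45 mm short of the open +x end). Point: its centre.
- stand: fixed black stand, 180 mm long (x) by 120 mm wide (y), with a shallow straight slot along its top (along x), open at both ends: slot floor 50 mm above the counter, 46 mm wide between two dark wooden rails that rise 4 mm above it, 1 mm above the gauge, so the gauge can be gripped by its sides only where it overhangs the end. Origin: centre of the underside; its +x end points away from the robot.
- stand_edge (a point): middle of the slot's open end on the stand's +x face, at slot-floor height (50 mm above the counter), 90 mm from the stand's origin; x points out of the slot.
- tray: fixed rectangular wooden tray, outside 200 mm (x) by 140 mm (y), 16 mm high, walls and floor 5 mm thick: inside 190 by 130 mm, floor surface 5 mm above the counter. Origin: centre of the underside, at counter height.
- dish: fixed round steel dish, outside diameter 170 mm, 16 mm high, wall and floor 5 mm thick: inside diameter 160 mm, floor surface 5 mm above the counter. Origin: centre of the underside, at counter height.
- oil_bottle: bystander: upright clear oil bottle with black cap, 36 mm diameter, 100 mm tall, standing among the stock. Origin: centre of its underside.
Not all that is in view belongs to the job. What is shaped like the part that bears spool_large_center but blue or green is not meant.

How it is judged:
By the outcome, as a careful person would: the job done as asked, in the order asked, and still so for the second after the job is handed in, with the robot touching nothing.
It also fails if it takes over 109 s, if anything falls off the work surface, if the arm or the gripper's body presses on something with over 40 N, if the wrist force passes 120 N, or if a joint passes its speed limit or range.

## Working session

There is one attempt and no reset: what is moved stays moved. The work goes in short steps, Python scripts to look and compute and a shell command to move; the robot and the scene stay as the last step left them, time stands still between calls to the robot, and variables do not carry over. Pictures are saved under pics/ and viewed, and the job is handed in when it is done.

```bash
ls; mkdir -p pics; python3 - <<'E'
from workcell import bot
import cv2
print(bot.observe())
for n in ("scene","side","wrist"):
    c=bot.get_calibration(n); print(n,c)
    cv2.imwrite(f"pics/{n}0.png",bot.grab_frame(n))
E
```

```text
pics
{'clock': 0.0, 'qpos': array([-1.27018561,  0.52200072, -0.03632951,  1.60000011,  0.02115866,
        1.02108602, -0.1127821 ]), 'qd': array([-0.00118094,  0.00086452,  0.00118519, -0.00235849,  0.00036388,
       -0.00264936,  0.00105628]), 'joint_efforts': array([-2.26238262e-03, -9.27099752e+01,  1.97868124e+00, -3.69929087e+01,
        1.76414702e-02,  8.11348145e-03,  3.85943770e-05]), 'position': array([0.22638986, 0.58222094, 0.24773679]), 'tool_rot': array([-1.53242934,  1.56968505, -1.90325206]), 'force': array([ 0.31435203, -0.10958809, -0.15341671]), 'moment': array([ 0.01015659,  0.03858962, -0.00578649]), 'grip_width': 0.08551678286836813}
scene {'fx': 457.1462137915527, 'fy': 457.1462137915527, 'cx': 323.63553480023944, 'cy': 250.79567540704664, 'R': array([[-0.26402991,  0.96425484,  0.02237894],
       [ 0.62596151,  0.18895918, -0.75661524],
       [-0.73379861, -0.1857607 , -0.65347729]]), 't': array([ 0.13404864, -0.27090135,  1.22848883])}
side {'fx': 534.3172907915192, 'fy': 534.3172907915192, 'cx': 319.2185623889526, 'cy': 239.3658275015376, 'R': array([[ 0.79538001, -0.60610096,  0.00350182],
       [-0.33738178, -0.44752756, -0.82818634],
       [ 0.5035317 ,  0.65754141, -0.5604419 ]]), 't': array([-0.38062489,  0.2224076 ,  0.81362346])}
wrist {'fx': 346.2166199120736, 'fy': 346.2166199120736, 'cx': 315.2736590049608, 'cy': 236.51539920519645, 'R': array([[ 0.36112805,  0.93251407, -0.00201119],
       [ 0.88967745, -0.34389124,  0.30035454],
       [ 0.2793932 , -0.11025576, -0.95382551]]), 't': array([-0.62402578, -0.03968357,  0.37996977])}
```

View pics/scene0.png

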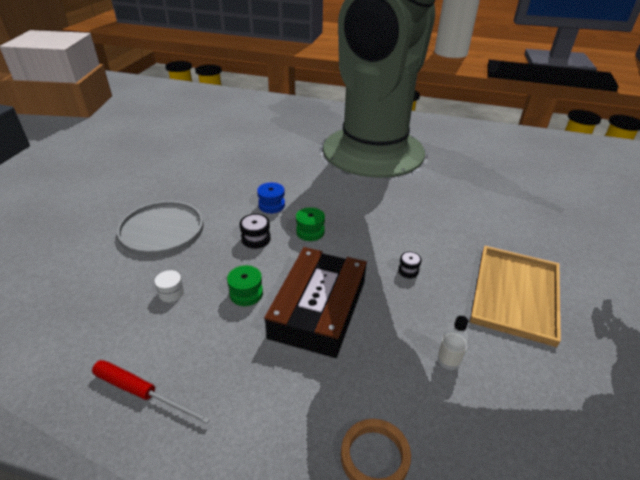

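View pics/side0.png

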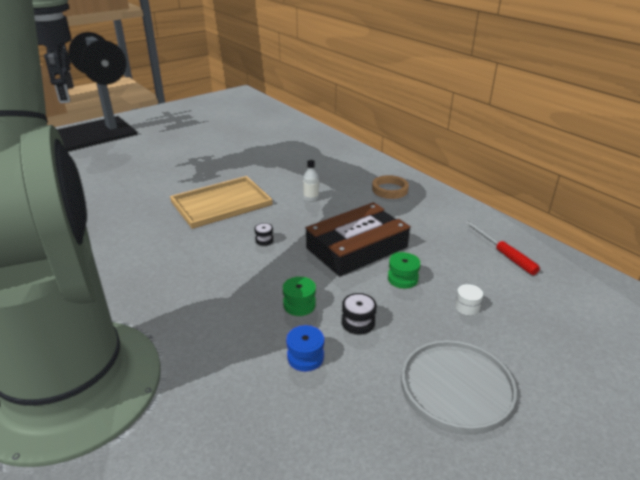

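View pics/wrist0.png

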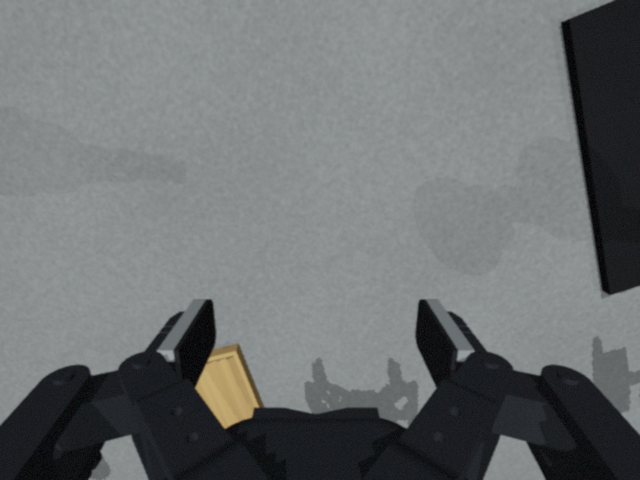

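Scene view: the dish is at (160,228), the black large spool at (255,230) with blue and green decoys near it, and the jar at (169,286). The stand with its gauge is around (318,300). The small spool is at (410,264), the bottle at (452,345) and the tray at (518,295). Next I'll localise them.

```bash
cat > h.py <<'E'
import numpy as np, cv2
from workcell import bot
def ray(c,uv,z):
    R=np.array(c["R"]);t=np.array(c["t"])
    uv=np.atleast_2d(uv).astype(float)
    d=np.c_[(uv[:,0]-c["cx"])/c["fx"],(uv[:,1]-c["cy"])/c["fy"],np.ones(len(uv))]@R
    o=-R.T@t
    return o+d*((z-o[2])/d[:,2])[:,None]
def proj(c,X):
    p=np.atleast_2d(X)@np.array(c["R"]).T+np.array(c["t"])
    return np.c_[p[:,0]/p[:,2]*c["fx"]+c["cx"],p[:,1]/p[:,2]*c["fy"]+c["cy"]]
def crop(im,x0,y0,x1,y1,s,name):
    cv2.imwrite(name,cv2.resize(im[y0:y1,x0:x1],None,fx=s,fy=s,interpolation=cv2.INTER_CUBIC))
def blobs(mask,amin=20):
    n,l,s,c=cv2.connectedComponentsWithStats(mask.astype(np.uint8))
    return [(tuple(int(v) for v in s[i]),c[i].round(1)) for i in range(1,n) if s[i][4]>=amin]
E
python3 - <<'E'
from h import *
im=cv2.imread("pics/scene0.png"); crop(im,220,170,440,335,3.6,"pics/s0a.png"); crop(im,90,190,300,330,3.6,"pics/s0b.png")
im2=cv2.imread("pics/side0.png"); crop(im2,240,150,460,315,3.6,"pics/d0a.png")
c=bot.get_calibration("scene"); d=bot.get_calibration("side")
for nm,uv,uvd,z in [("L",(256,221),(359,303),.044),("S",(410,258),(264,228),.034),("jar",(168,278),(470,293),.036)]:
    print(nm,ray(c,uv,z).round(3),ray(d,uvd,z).round(3))
print("tray",ray(c,[(486,247),(561,262),(558,344),(472,325)],.016).round(3))
print("tray d",ray(d,[(171,201),(245,179),(272,201),(193,225)],.016).round(3))
print("stand",ray(c,[(305,249),(366,262),(336,331),(268,310)],.054).round(3))
print("dishL/R",ray(c,[(117,228),(203,228),(160,204),(160,251)],.016).round(3))
print("dish d",ray(d,[(402,385),(517,385),(459,342),(459,430)],.016).round(3))
print("bottle",ray(c,(451,362),0).round(3),"ring",ray(c,(376,455),0).round(3), "blue,green",ray(c,[(271,188),(310,213),(245,274)],.044).round(3))
E
```

```text
L [[ 0.439 -0.159  0.044]] [[ 0.442 -0.159  0.044]]
S [[0.45  0.15  0.034]] [[0.447 0.15  0.034]]
jar [[ 0.626 -0.248  0.036]] [[ 0.622 -0.25   0.036]]
tray [[0.352 0.291 0.016]
 [0.357 0.43  0.016]
 [0.567 0.402 0.016]
 [0.566 0.269 0.016]]
tray d [[0.351 0.403 0.016]
 [0.545 0.394 0.016]
 [0.539 0.261 0.016]
 [0.345 0.277 0.016]]
stand [[ 0.504 -0.037  0.054]
 [ 0.507  0.076  0.054]
 [ 0.672  0.063  0.054]
 [ 0.661 -0.05   0.054]]
dishL/R [[ 0.509 -0.433  0.016]
 [ 0.459 -0.269  0.016]
 [ 0.409 -0.395  0.016]
 [ 0.548 -0.314  0.016]]
dish d [[ 0.394 -0.315  0.016]
 [ 0.531 -0.418  0.016]
 [ 0.531 -0.307  0.016]
 [ 0.401 -0.418  0.016]]
bottle [[0.638 0.242 0.   ]] ring [[0.815 0.156 0.   ]] blue,green [[ 0.319 -0.172  0.044]
 [ 0.382 -0.064  0.044]
 [ 0.587 -0.121  0.044]]
```

View pics/s0a.png

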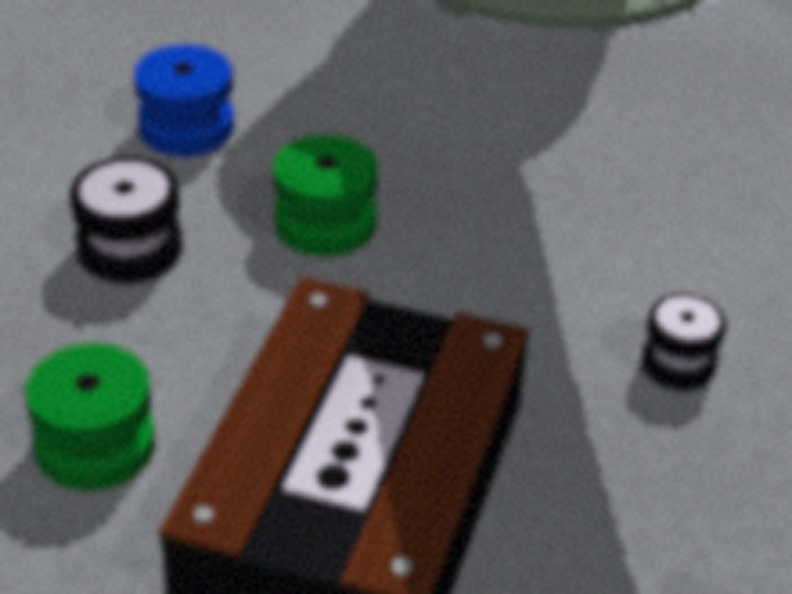

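View pics/d0a.png

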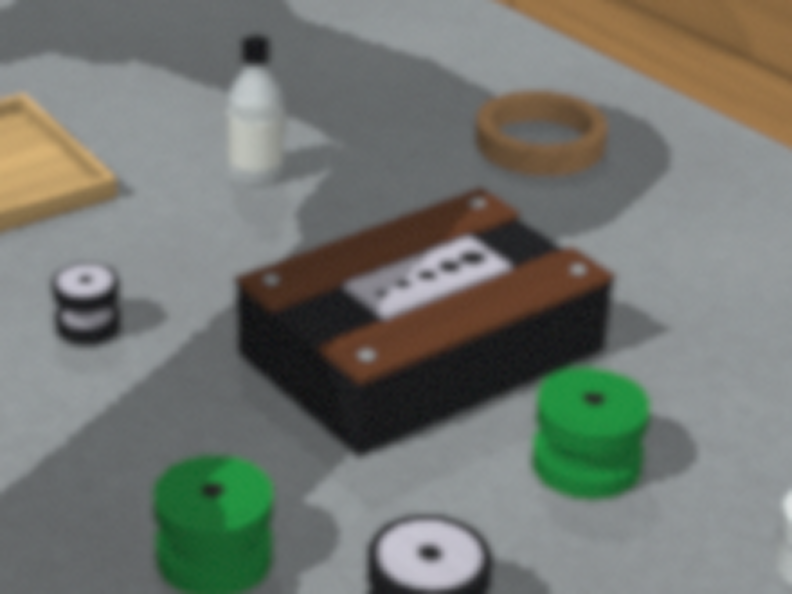

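```bash
cat >> h.py <<'E'
from scipy.spatial.transform import Rotation as Ro
def to(x,y,z,a,p=True):
    """delta to TCP (x,y,z), tool down, jaw axis at world angle a deg (or a+180, nearer)"""
    s=bot.observe(); R=Ro.from_euler("xyz",s["tool_rot"]).as_matrix()
    best=None
    for k in (0,180):
        r=np.radians(a+k); yy=np.array([np.cos(r),np.sin(r),0]); xx=np.array([0,0,-1.])
        T=np.c_[xx,yy,np.cross(xx,yy)]
        w=Ro.from_matrix(R.T@T).as_rotvec(degrees=True)
        if best is None or np.linalg.norm(w)<np.linalg.norm(best): best=w
    d=R.T@(np.array([x,y,z])-s["position"])
    print("t",s["clock"].__round__(2),"pos",s["position"].round(4),"yang",np.degrees(np.arctan2(R[1,1],R[0,1])).round(1),"q7",s["qpos"][6].round(2),"F",s["force"].round(1),"g",round(s["grip_width"],4))
    print("tx %.4f ty %.4f tz %.4f | wx %.1f wy %.1f wz %.1f"%(*d,*best))
E
python3 -c "
from h import *
to(.45,.20,.25,90); to(.44,-.1,.25,90)"
```

```text
t 0.15 pos [0.2264 0.5823 0.2479] yang 68.8 q7 -0.11 F [0.3 0.3 0.1] g 0.0851
tx -0.0019 ty -0.2753 tz 0.3469 | wx -21.2 wy -0.0 wz 0.0
t 0.15 pos [0.2264 0.5823 0.2479] yang 68.8 q7 -0.11 F [0.3 0.3 0.1] g 0.0851
tx -0.0016 ty -0.5585 tz 0.4463 | wx -21.2 wy -0.0 wz 0.0
```

```bash
python3 -m creep '[{"tx":0,"ty":-0.2753,"tz":0.347,"wx":-21.2},{"tx":0,"ty":-0.2753,"tz":0.347,"wx":-21.2},{"tx":0,"ty":-0.2753,"tz":0.347,"wx":-21.2},{"tx":0,"ty":-0.2753,"tz":0.347,"wx":-21.2},{"tx":0,"ty":-0.2753,"tz":0.347,"wx":-21.2},{"tx":0,"ty":-0.2753,"tz":0.347,"wx":-21.2},{"tx":0,"ty":-0.2753,"tz":0.347,"wx":-21.2},{"tx":0,"ty":-0.2753,"tz":0.347,"wx":-21.2}]' 60
python3 -c "
from h import *
cv2.imwrite('pics/w1.png',bot.grab_frame('wrist'))
to(.40,-.159,.25,90)"
```

```text
t 0.2 pos [0.2264 0.5824 0.2479] yang 68.8 q7 -0.11 F [-0.   0.3 -0.4] g 0.0858
tx -0.0016 ty -0.6281 tz 0.4304 | wx -21.2 wy -0.0 wz 0.0$[0]: bad value
```

View pics/w1.png

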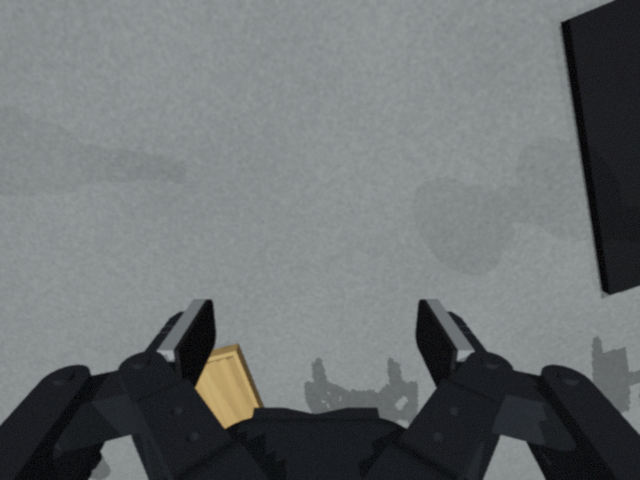

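The call was refused, probably because every key is required, so the arm hasn't moved and the view is unchanged.

```bash
python3 -m creep '[{"wx":-21.2,"wy":0,"wz":0,"tx":0,"ty":-0.275,"tz":0.347,"claw":0},{"wx":-21.2,"wy":0,"wz":0,"tx":0,"ty":-0.275,"tz":0.347,"claw":0},{"wx":-21.2,"wy":0,"wz":0,"tx":0,"ty":-0.275,"tz":0.347,"claw":0},{"wx":-21.2,"wy":0,"wz":0,"tx":0,"ty":-0.275,"tz":0.347,"claw":0},{"wx":-21.2,"wy":0,"wz":0,"tx":0,"ty":-0.275,"tz":0.347,"claw":0},{"wx":-21.2,"wy":0,"wz":0,"tx":0,"ty":-0.275,"tz":0.347,"claw":0},{"wx":-21.2,"wy":0,"wz":0,"tx":0,"ty":-0.275,"tz":0.347,"claw":0},{"wx":-21.2,"wy":0,"wz":0,"tx":0,"ty":-0.275,"tz":0.347,"claw":0}]' 60
python3 -c "
from h import *
to(.42,-.159,.25,90)"
```

```text
clock: 1.0
position: [0.4292, 0.2354, 0.2483]
tool_rot: [-1.246, 1.57, -1.247]
force: [0.2, 0.8, 0.4]
grip_width: 0.0852
t 1.0 pos [0.4292 0.2354 0.2483] yang 90.0 q7 0.94 F [0.2 0.8 0.4] g 0.0852
tx -0.0015 ty -0.3944 tz -0.0090 | wx -0.0 wy 0.0 wz 0.0
```

```bash
python3 -c "
from h import *
c=bot.get_calibration('wrist'); print(-np.array(c['R']).T@c['t'])
cv2.imwrite('pics/w2.png',bot.grab_frame('wrist'))"
python3 -m creep '[{"wx":0,"wy":0,"wz":0,"tx":0,"ty":-0.4,"tz":-0.01,"claw":0},{"wx":0,"wy":0,"wz":0,"tx":0,"ty":-0.4,"tz":-0.01,"claw":0},{"wx":0,"wy":0,"wz":0,"tx":0,"ty":-0.4,"tz":-0.01,"claw":0},{"wx":0,"wy":0,"wz":0,"tx":0,"ty":-0.4,"tz":-0.01,"claw":0},{"wx":0,"wy":0,"wz":0,"tx":0,"ty":-0.4,"tz":-0.01,"claw":0},{"wx":0,"wy":0,"wz":0,"tx":0,"ty":-0.4,"tz":-0.01,"claw":0},{"wx":0,"wy":0,"wz":0,"tx":0,"ty":-0.4,"tz":-0.01,"claw":0},{"wx":0,"wy":0,"wz":0,"tx":0,"ty":-0.4,"tz":-0.01,"claw":0}]'
python3 -c "
from h import *
import json
c=bot.get_calibration('wrist'); json.dump({k:np.array(v).tolist() for k,v in c.items()},open('w3.json','w')); print(proj(c,[.44,-.159,.044]))
cv2.imwrite('pics/w3.png',bot.grab_frame('wrist'))"
```

```text
[0.35201738 0.23538927 0.3736238 ]
clock: 1.85
position: [0.4194, -0.1646, 0.2499]
tool_rot: [-1.055, 1.567, -1.063]
force: [1.9, 0.7, 0.4]
grip_width: 0.0855
[[321.95322027 229.95784873]]
```

View pics/w2.png

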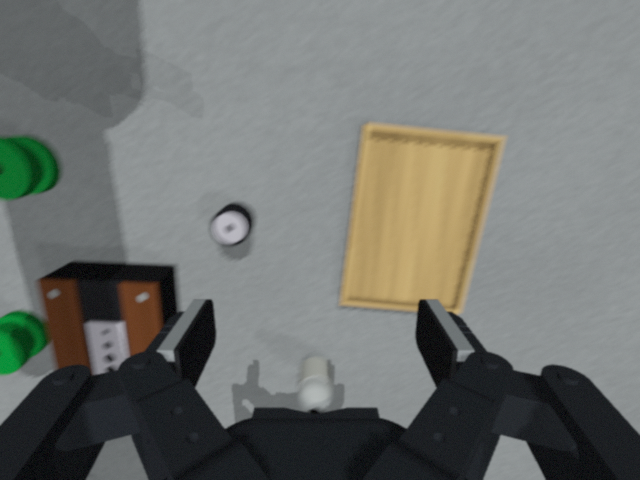

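View pics/w3.png

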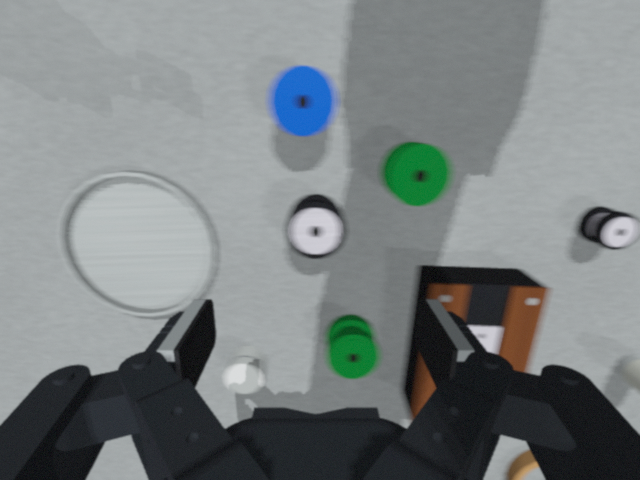

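```bash
python3 - <<'E'
from h import *
import json
c3=json.load(open('w3.json'))
R0=np.array([[ 0.36112805,  0.93251407, -0.00201119],[ 0.88967745, -0.34389124,  0.30035454],[ 0.2793932 , -0.11025576, -0.95382551]])
R2=R0@Ro.from_euler('z',-21.2,degrees=True).as_matrix()
c2=dict(c3);c2["R"]=R2;c2["t"]=-R2@np.array([0.35201738,0.23538927,0.3736238])
print("L",ray(c3,(316,231),.044).round(4), "jar",ray(c3,(244,379),.036).round(4))
print("S",ray(c2,(230,228),.034).round(4))
t=ray(c2,[(363,123),(505,136),(464,315),(340,306)],.016); print("tray",t.round(4),t.mean(0).round(4))
im=cv2.imread("pics/w2.png"); hsv=cv2.cvtColor(im,cv2.COLOR_BGR2HSV)
m=((hsv[...,0]>12)&(hsv[...,0]<26)&(hsv[...,1]>70)).astype(np.uint8); m[320:]=0; m[:,:330]=0
cn=max(cv2.findContours(m,0,2)[0],key=cv2.contourArea); print(cv2.approxPolyDP(cv2.convexHull(cn),6,True).squeeze().tolist())
d=ray(c3,[(66,235),(218,243),(135,170),(148,317)],.016); print("dish",d.round(4),(d[0]+d[1])/2,(d[2]+d[3])/2)
print("stand -x top corners",ray(c2,[(41,279),(178,281)],.054).round(3), ray(c3,[(427,283),(547,288)],.054).round(3))
print("bottle top w2",ray(c2,(314,395),.08).round(3))
to(.4413,-.159,.12,90)
E
```

```text
L [[ 0.4411 -0.1649  0.044 ]] jar [[ 0.6256 -0.2513  0.036 ]]
S [[0.4499 0.1477 0.034 ]]
tray [[0.3478 0.2815 0.016 ]
 [0.36   0.4227 0.016 ]
 [0.5603 0.4081 0.016 ]
 [0.5488 0.2634 0.016 ]] [0.4542 0.3439 0.016 ]
[[366, 124], [502, 138], [455, 314], [341, 304]]
dish [[ 0.4524 -0.4375  0.016 ]
 [ 0.4625 -0.2725  0.016 ]
 [ 0.3829 -0.3506  0.016 ]
 [ 0.5539 -0.3635  0.016 ]] [ 0.45746995 -0.3550277   0.016     ] [ 0.4684306  -0.35705702  0.016     ]
stand -x top corners [[ 0.498 -0.042  0.054]
 [ 0.5    0.096  0.054]] [[ 0.494 -0.053  0.054]
 [ 0.5    0.07   0.054]]
bottle top w2 [[0.617 0.234 0.08 ]]
t 1.9 pos [ 0.4185 -0.172   0.2501] yang 89.1 q7 1.88 F [ -5.4 -10.   -0.8] g 0.0852
tx 0.1301 ty 0.0142 tz 0.0223 | wx -0.9 wy 0.1 wz 0.4
```

```bash
python3 -m creep '[{"wx":-0.9,"wy":0.1,"wz":0.4,"tx":0.05,"ty":0.011,"tz":0.022,"claw":0},{"wx":-0.9,"wy":0.1,"wz":0.4,"tx":0.09,"ty":0.011,"tz":0.022,"claw":0},{"wx":-0.9,"wy":0.1,"wz":0.4,"tx":0.12,"ty":0.011,"tz":0.022,"claw":0},{"wx":-0.9,"wy":0.1,"wz":0.4,"tx":0.13,"ty":0.011,"tz":0.022,"claw":0},{"wx":-0.9,"wy":0.1,"wz":0.4,"tx":0.13,"ty":0.011,"tz":0.022,"claw":0},{"wx":-0.9,"wy":0.1,"wz":0.4,"tx":0.13,"ty":0.011,"tz":0.022,"claw":0}]'
python3 -c "
from h import *
c=bot.get_calibration('wrist'); im=bot.grab_frame('wrist'); print(proj(c,[.441,-.161,.044]))
cv2.imwrite('pics/w4.png',im)
hsv=cv2.cvtColor(im,cv2.COLOR_BGR2HSV)
m=(im.min(2)>165)
for s,ce in blobs(m,300): print(s,ce,ray(c,ce,.044).round(4))
to(.441,-.161,.025,90)"
```

```text
clock: 2.5
position: [0.4415, -0.1624, 0.1213]
tool_rot: [0.14, 1.569, 0.14]
force: [0.5, 0.0, -0.0]
grip_width: 0.0855
[[317.67736464 256.16030108]]
(68, 0, 186, 134, 8508) [170.8  55.2] [[ 0.3282 -0.2387  0.044 ]]
(276, 52, 94, 164, 4538) [339.7 150.6] [[ 0.3769 -0.1487  0.044 ]]
(505, 113, 135, 192, 12997) [587.5 218.4] [[0.4163 0.0016 0.044 ]]
(171, 125, 26, 30, 390) [181.3 137.5] [[ 0.3699 -0.238   0.044 ]]
(85, 140, 246, 217, 14644) [208.1 237.5] [[ 0.4289 -0.2283  0.044 ]]
(0, 159, 162, 213, 25597) [ 72.9 270.5] [[ 0.451 -0.316  0.044]]
(279, 220, 76, 72, 4002) [316.9 255.6] [[ 0.4406 -0.1615  0.044 ]]
(246, 338, 77, 57, 1755) [278.6 365.8] [[ 0.5225 -0.1879  0.044 ]]
(200, 351, 28, 32, 364) [214.9 369.3] [[ 0.5255 -0.2324  0.044 ]]
(0, 352, 54, 69, 1598) [ 16.6 381.1] [[ 0.5358 -0.3735  0.044 ]]
(88, 437, 58, 43, 1070) [117.8 460.8] [[ 0.61   -0.3146  0.044 ]]
(522, 453, 22, 27, 337) [531.7 469.6] [[0.6183 0.0064 0.044 ]]
t 2.55 pos [ 0.4417 -0.1624  0.1215] yang 90.0 q7 1.93 F [ 0.4 -0.5  0.3] g 0.0852
tx 0.0965 ty 0.0014 tz -0.0009 | wx 0.0 wy 0.1 wz -0.0
```

View pics/w4.png

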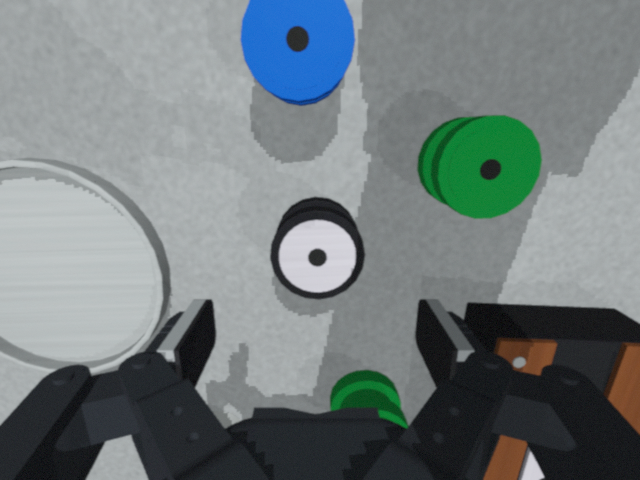

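```bash
python3 -m creep '[{"wx":0,"wy":0,"wz":0,"tx":0.04,"ty":0.001,"tz":-0.001,"claw":0},{"wx":0,"wy":0,"wz":0,"tx":0.075,"ty":0.001,"tz":-0.001,"claw":0},{"wx":0,"wy":0,"wz":0,"tx":0.09,"ty":0.001,"tz":-0.001,"claw":0},{"wx":0,"wy":0,"wz":0,"tx":0.0975,"ty":0.001,"tz":-0.001,"claw":0},{"wx":0,"wy":0,"wz":0,"tx":0.0975,"ty":0.001,"tz":-0.001,"claw":0.5},{"wx":0,"wy":0,"wz":0,"tx":0.0975,"ty":0.001,"tz":-0.001,"claw":0.5},{"wx":0,"wy":0,"wz":0,"tx":0.0975,"ty":0.001,"tz":-0.001,"claw":0.5},{"wx":0,"wy":0,"wz":0,"tx":0.0975,"ty":0.001,"tz":-0.001,"claw":0.5}]' 40
```

```text
clock: 3.35
position: [0.4416, -0.1616, 0.0255]
tool_rot: [-0.082, 1.566, -0.081]
force: [-2.6, 0.6, 10.8]
grip_width: 0.059
```

```bash
python3 -m creep '[{"wx":0,"wy":0,"wz":0,"tx":-0.03,"ty":0,"tz":0,"claw":0.5},{"wx":0,"wy":0,"wz":0,"tx":-0.07,"ty":0,"tz":0,"claw":0.5},{"wx":0,"wy":0,"wz":0,"tx":-0.1,"ty":0,"tz":0,"claw":0.5},{"wx":0,"wy":0,"wz":0,"tx":-0.1,"ty":0,"tz":0,"claw":0.5},{"wx":0,"wy":0,"wz":0,"tx":-0.1,"ty":0,"tz":0,"claw":0.5}]'
python3 -c "
from h import *
cv2.imwrite('pics/w5.png',bot.grab_frame('wrist'))
to(.397,.349,.13,85)"
```

```text
clock: 3.85
position: [0.4418, -0.1615, 0.1266]
tool_rot: [-0.106, 1.564, -0.105]
force: [-0.4, -0.6, -2.0]
grip_width: 0.0591
t 3.9 pos [ 0.4412 -0.1614  0.1258] yang 90.0 q7 1.94 F [-0.2  0.4 -0.9] g 0.0587
tx -0.0047 ty 0.5104 tz -0.0438 | wx 5.0 wy 0.3 wz 0.0
```

View pics/w5.png

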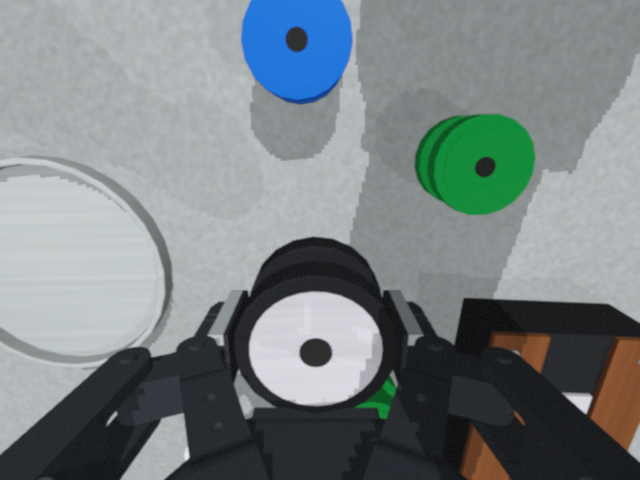

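The spool is held centred at about (316,350) and upright. I'll carry it to the tray.

```bash
python3 -m creep '[{"wx":2,"wy":0.3,"wz":0,"tx":-0.02,"ty":0.04,"tz":0.005,"claw":0.5},{"wx":5,"wy":0.3,"wz":0,"tx":-0.02,"ty":0.09,"tz":0.005,"claw":0.5},{"wx":5,"wy":0.3,"wz":0,"tx":-0.02,"ty":0.14,"tz":0.005,"claw":0.5},{"wx":5,"wy":0.3,"wz":0,"tx":-0.02,"ty":0.19,"tz":0.005,"claw":0.5},{"wx":5,"wy":0.3,"wz":0,"tx":-0.02,"ty":0.24,"tz":0,"claw":0.5},{"wx":5,"wy":0.3,"wz":0,"tx":-0.02,"ty":0.28,"tz":0,"claw":0.5},{"wx":5,"wy":0.3,"wz":0,"tx":-0.02,"ty":0.31,"tz":0,"claw":0.5},{"wx":5,"wy":0.3,"wz":0,"tx":-0.02,"ty":0.33,"tz":0,"claw":0.5}]'
python3 -c "
from h import *
to(.397,.349,.13,85)"
```

```text
clock: 4.7
position: [0.44, 0.1709, 0.1447]
tool_rot: [-2.557, 1.569, -2.641]
force: [0.3, -0.7, -0.9]
grip_width: 0.0589
t 4.7 pos [0.44   0.1709 0.1447] yang 85.2 q7 1.14 F [ 0.3 -0.7 -0.9] g 0.0589
tx 0.0146 ty 0.1738 tz -0.0578 | wx 0.2 wy -0.1 wz 0.0
```

```bash
python3 -m creep '[{"wx":0.2,"wy":0,"wz":0,"tx":0,"ty":0.04,"tz":-0.013,"claw":0.5},{"wx":0.2,"wy":0,"wz":0,"tx":0,"ty":0.09,"tz":-0.03,"claw":0.5},{"wx":0.2,"wy":0,"wz":0,"tx":0.01,"ty":0.13,"tz":-0.045,"claw":0.5},{"wx":0.2,"wy":0,"wz":0,"tx":0.015,"ty":0.16,"tz":-0.055,"claw":0.5},{"wx":0.2,"wy":0,"wz":0,"tx":0.015,"ty":0.174,"tz":-0.058,"claw":0.5},{"wx":0.2,"wy":0,"wz":0,"tx":0.015,"ty":0.174,"tz":-0.058,"claw":0.5},{"wx":0.2,"wy":0,"wz":0,"tx":0.015,"ty":0.174,"tz":-0.058,"claw":0.5}]'
python3 -c "
from h import *
c=bot.get_calibration('wrist'); im=bot.grab_frame('wrist');cv2.imwrite('pics/w6.png',im)
r=np.radians(-5);A=np.array([[np.cos(r),-np.sin(r)],[np.sin(r),np.cos(r)]])
for a in [(-.1,-.07),(-.1,.07),(.1,.07),(.1,-.07)]: print(proj(c,[*(np.array([.455,.344])+A@np.array(a)),.016]).round(0))
to(.397,.349,.031,85)"
```

```text
clock: 5.4
position: [0.397, 0.348, 0.1291]
tool_rot: [-2.172, 1.568, -2.26]
force: [0.1, -1.0, -0.1]
grip_width: 0.059
[[216. 182.]]
[[419. 182.]]
[[398. 415.]]
[[236. 414.]]
t 5.45 pos [0.3972 0.3477 0.1293] yang 84.9 q7 0.81 F [ 0.1  0.2 -1. ] g 0.0589
tx 0.0983 ty 0.0015 tz -0.0002 | wx -0.1 wy -0.1 wz 0.1
```

View pics/w6.png

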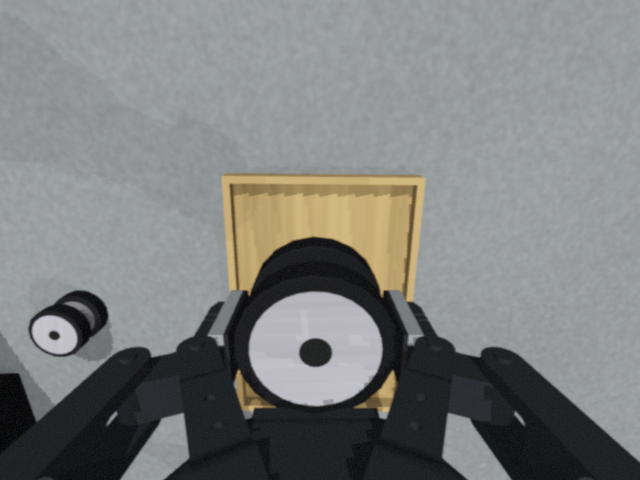

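The tray's back corners appear at (222,176) and (424,177), so its centre is about (0.451, 0.3475). I'll lower the spool 3 mm further over.

```bash
python3 -m creep '[{"wx":0,"wy":0,"wz":0,"tx":0.035,"ty":0.004,"tz":-0.003,"claw":0.5},{"wx":0,"wy":0,"wz":0,"tx":0.07,"ty":0.004,"tz":-0.003,"claw":0.5},{"wx":0,"wy":0,"wz":0,"tx":0.088,"ty":0.004,"tz":-0.003,"claw":0.5},{"wx":0,"wy":0,"wz":0,"tx":0.096,"ty":0.004,"tz":-0.003,"claw":0.5},{"wx":0,"wy":0,"wz":0,"tx":0.098,"ty":0.004,"tz":-0.003,"claw":0.5},{"wx":0,"wy":0,"wz":0,"tx":0.098,"ty":0.004,"tz":-0.003,"claw":0.5}]'
```

```text
clock: 6.05
position: [0.3951, 0.3515, 0.032]
tool_rot: [-2.049, 1.569, -2.139]
force: [-0.3, 0.4, -0.9]
grip_width: 0.0589
```

```bash
python3 -m creep '[{"wx":0,"wy":0,"wz":0,"tx":0.0015,"ty":0,"tz":0,"claw":0.5},{"wx":0,"wy":0,"wz":0,"tx":0.0015,"ty":0,"tz":0,"claw":0.15},{"wx":0,"wy":0,"wz":0,"tx":0.0015,"ty":0,"tz":0,"claw":0.15},{"wx":0,"wy":0,"wz":0,"tx":0.0015,"ty":0,"tz":0,"claw":0.15},{"wx":0,"wy":0,"wz":0,"tx":-0.03,"ty":0,"tz":0,"claw":0.15},{"wx":0,"wy":0,"wz":0,"tx":-0.07,"ty":0,"tz":0,"claw":0.15},{"wx":0,"wy":0,"wz":0,"tx":-0.12,"ty":0,"tz":0,"claw":0.15},{"wx":0,"wy":0,"wz":0,"tx":-0.16,"ty":0,"tz":0,"claw":0.15}]'
python3 -c "
from h import *
c=bot.get_calibration('wrist'); im=bot.grab_frame('wrist');cv2.imwrite('pics/w7.png',im)
cv2.imwrite('pics/s7.png',bot.grab_frame('scene'))
print(proj(c,[.394,.352,.049]))
to(.44,.02,.25,90)"
```

```text
clock: 6.85
position: [0.3953, 0.3516, 0.1946]
tool_rot: [-1.769, 1.57, -1.859]
force: [0.2, 0.5, 0.3]
grip_width: 0.0723
[[315.97375933 225.56219734]]
t 6.95 pos [0.3968 0.3531 0.197 ] yang 84.8 q7 0.78 F [ 0.3  0.1 -0.7] g 0.0725
tx -0.0543 ty -0.3277 tz 0.0732 | wx -5.2 wy 0.2 wz -0.3
```

View pics/w7.png

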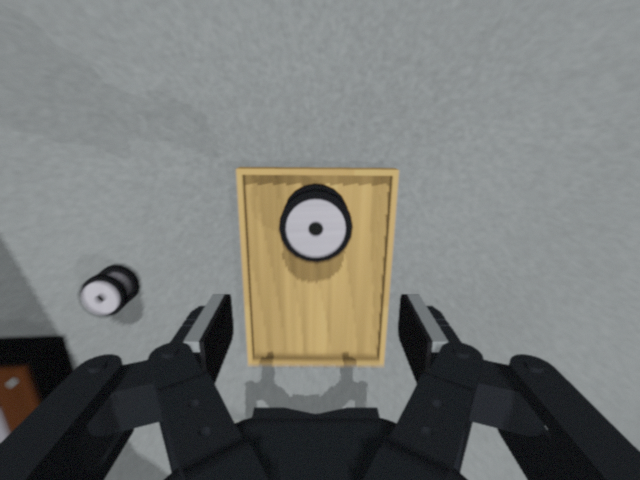

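View pics/s7.png

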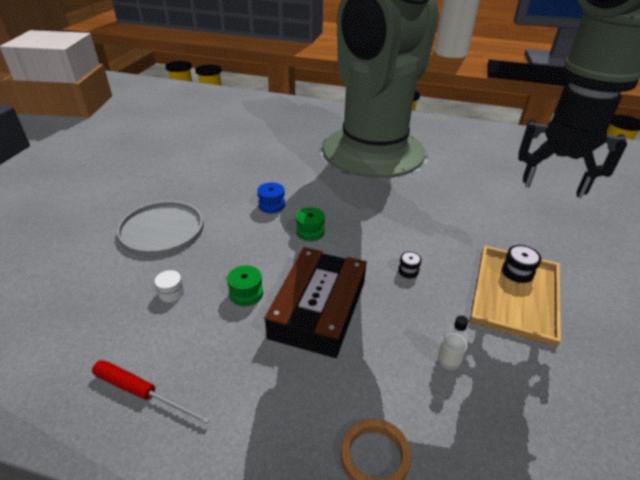

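Large spool is upright in the tray at (316,228). Next I'll look at the stand with the jaws closing.

```bash
python3 -m creep '[{"wx":-5.2,"wy":0.2,"wz":-0.3,"tx":-0.06,"ty":-0.33,"tz":0.11,"claw":1},{"wx":-5.2,"wy":0.2,"wz":-0.3,"tx":-0.06,"ty":-0.33,"tz":0.11,"claw":1},{"wx":-5.2,"wy":0.2,"wz":-0.3,"tx":-0.06,"ty":-0.33,"tz":0.11,"claw":1},{"wx":-5.2,"wy":0.2,"wz":-0.3,"tx":-0.06,"ty":-0.33,"tz":0.11,"claw":1},{"wx":-5.2,"wy":0.2,"wz":-0.3,"tx":-0.06,"ty":-0.33,"tz":0.11,"claw":1},{"wx":-5.2,"wy":0.2,"wz":-0.3,"tx":-0.06,"ty":-0.33,"tz":0.11,"claw":1},{"wx":-5.2,"wy":0.2,"wz":-0.3,"tx":-0.06,"ty":-0.33,"tz":0.11,"claw":1},{"wx":-5.2,"wy":0.2,"wz":-0.3,"tx":-0.06,"ty":-0.33,"tz":0.11,"claw":1}]'
python3 -m creep '[{"wx":0,"wy":0,"wz":0,"tx":0,"ty":0,"tz":0.03,"claw":1},{"wx":0,"wy":0,"wz":0,"tx":0,"ty":0,"tz":0.03,"claw":1},{"wx":0,"wy":0,"wz":0,"tx":0,"ty":0,"tz":0.03,"claw":1},{"wx":0,"wy":0,"wz":0,"tx":0,"ty":0,"tz":0.03,"claw":1}]'
python3 -c "
from h import *
import json
c=bot.get_calibration('wrist'); im=bot.grab_frame('wrist');cv2.imwrite('pics/w8.png',im)
json.dump({k:np.array(v).tolist() for k,v in c.items()},open('w8.json','w'))
to(.53,.01,.15,90)"
```

```text
clock: 7.75
position: [0.4773, 0.0085, 0.2568]
tool_rot: [-0.684, 1.568, -0.69]
force: [-0.5, 0.8, -0.2]
grip_width: -0.0001
clock: 8.15
position: [0.5066, 0.0086, 0.2565]
tool_rot: [-0.936, 1.568, -0.943]
force: [-0.4, 0.2, 0.1]
grip_width: -0.0001
t 8.2 pos [0.5067 0.0086 0.2566] yang 89.7 q7 1.57 F [-0.  -0.   0.6] g 0.0001
tx 0.1067 ty 0.0017 tz 0.0232 | wx -0.3 wy 0.1 wz 0.1
```

View pics/w8.png

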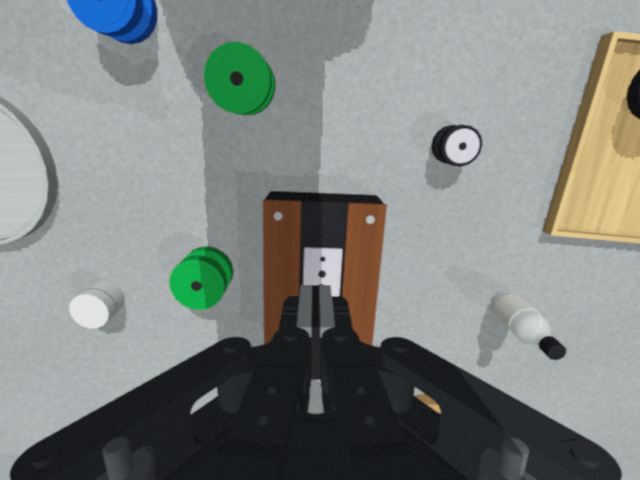

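```bash
python3 - <<'E'
from h import *
import json
c=json.load(open('w8.json'))
print("corners",ray(c,[(264,199),(386,204)],.054).round(4))
print("screws",ray(c,[(278,216),(370,219)],.054).round(4))
print("right edge far",ray(c,[(372,345),(264,345)],.054).round(4))
print("gauge end",ray(c,[(303,247),(343,249)],.053).round(4))
print("slot edges",ray(c,[(302,203),(349,205)],.054).round(4))
s=bot.get_calibration("scene"); k=3.6
f=lambda l:[(220+a/k,170+b/k) for a,b in l]
sc=ray(s,f([(318,300),(492,340),(203,513),(401,566)]),.054); print("scene screws",sc.round(4), sc.mean(0).round(4))
print("gauge scene",ray(s,f([(349,354),(425,370),(363,512),(281,489)]),.053).round(4))
d=bot.get_calibration("side"); g=lambda l:[(240+a/k,150+b/k) for a,b in l]
sd=ray(d,g([(366,355),(271,279),(578,269),(479,203)]),.054); print("side screws",sd.round(4),sd.mean(0).round(4))
print("gauge side",ray(d,g([(380,320),(343,288),(473,235),(514,268)]),.053).round(4))
E
```

```text
corners [[ 0.4949 -0.0412  0.054 ]
 [ 0.5002  0.0762  0.054 ]]
screws [[ 0.5117 -0.0284  0.054 ]
 [ 0.5151  0.0614  0.054 ]]
right edge far [[ 0.6584  0.0697  0.054 ]
 [ 0.658  -0.0493  0.054 ]]
gauge end [[ 0.5441 -0.0045  0.053 ]
 [ 0.5464  0.0357  0.053 ]]
slot edges [[ 0.4989 -0.0048  0.054 ]
 [ 0.5011  0.0405  0.054 ]]
scene screws [[ 0.5138 -0.0281  0.054 ]
 [ 0.5177  0.0616  0.054 ]
 [ 0.6626 -0.0353  0.054 ]
 [ 0.6669  0.0545  0.054 ]] [0.5902 0.0132 0.054 ]
gauge scene [[ 0.5463 -0.0027  0.053 ]
 [ 0.5466  0.0351  0.053 ]
 [ 0.6415  0.0309  0.053 ]
 [ 0.6388 -0.0075  0.053 ]]
side screws [[ 0.5111 -0.0278  0.054 ]
 [ 0.5156  0.0621  0.054 ]
 [ 0.6613 -0.0345  0.054 ]
 [ 0.6659  0.0542  0.054 ]] [0.5885 0.0135 0.054 ]
gauge side [[ 0.5393 -0.0056  0.053 ]
 [ 0.5432  0.0316  0.053 ]
 [ 0.6395  0.0302  0.053 ]
 [ 0.6341 -0.0107  0.053 ]]
```

```bash
python3 -m creep '[{"wx":2.3,"wy":0.1,"wz":0.1,"tx":0.05,"ty":0.004,"tz":0.01,"claw":1},{"wx":2.3,"wy":0.1,"wz":0.1,"tx":0.1,"ty":0.007,"tz":0.018,"claw":1},{"wx":2.3,"wy":0.1,"wz":0.1,"tx":0.15,"ty":0.007,"tz":0.018,"claw":1},{"wx":2.3,"wy":0.1,"wz":0.1,"tx":0.165,"ty":0.007,"tz":0.018,"claw":1},{"wx":2.3,"wy":0.1,"wz":0.1,"tx":0.165,"ty":0.007,"tz":0.018,"claw":1},{"wx":2.3,"wy":0.1,"wz":0.1,"tx":0.165,"ty":0.007,"tz":0.018,"claw":1}]'
python3 -c "
from h import *
im=bot.grab_frame('side');crop(im,280,100,440,220,5,'pics/d9.png')
c=bot.get_calibration('wrist'); im=bot.grab_frame('wrist');cv2.imwrite('pics/w9.png',im)
to(.5245,.0162,.0685,87.4)"
```

```text
clock: 8.8
position: [0.5251, 0.0153, 0.0924]
tool_rot: [0.004, 1.571, -0.042]
force: [-0.6, -0.5, 0.8]
grip_width: 0.0
t 8.9 pos [0.5257 0.0154 0.0932] yang 87.4 q7 1.63 F [-0.5  0.6 -0.1] g -0.0001
tx 0.0247 ty 0.0007 tz -0.0013 | wx -0.0 wy 0.1 wz -0.0
```

View pics/d9.png

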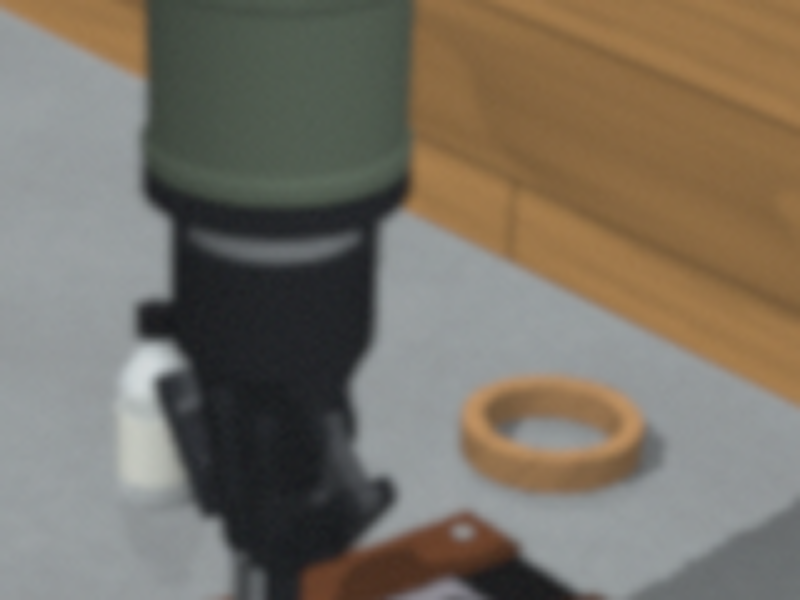

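View pics/w9.png

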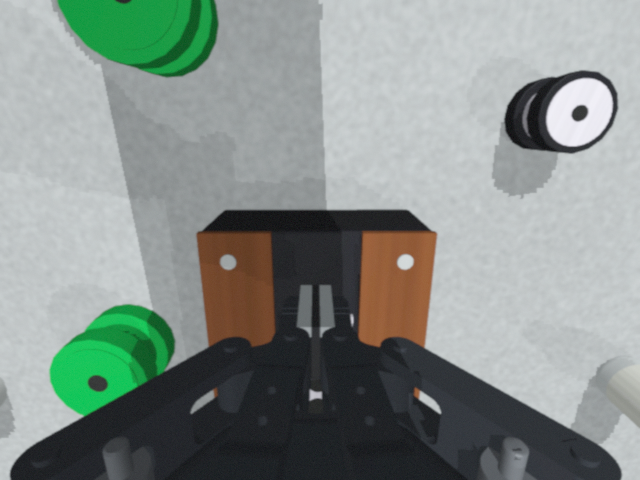

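```bash
python3 -m creep '[{"wx":0,"wy":0,"wz":0,"tx":0.012,"ty":0.0005,"tz":-0.001,"claw":1},{"wx":0,"wy":0,"wz":0,"tx":0.02,"ty":0.0005,"tz":-0.001,"claw":1},{"wx":0,"wy":0,"wz":0,"tx":0.024,"ty":0.0005,"tz":-0.001,"claw":1},{"wx":0,"wy":0,"wz":0,"tx":0.024,"ty":0.0005,"tz":-0.001,"claw":1}]'
python3 -c "
from h import *
to(.5245,.0162,.0685,87.4)"
```

```text
clock: 9.3
position: [0.5245, 0.0159, 0.0686]
tool_rot: [0.277, 1.57, 0.23]
force: [-0.3, -0.7, 0.7]
grip_width: 0.0001
t 9.3 pos [0.5245 0.0159 0.0686] yang 87.4 q7 1.64 F [-0.3 -0.7  0.7] g 0.0001
tx 0.0001 ty 0.0003 tz 0.0000 | wx -0.0 wy 0.1 wz -0.0
```

```bash
python3 -m creep '[{"wx":0,"wy":0,"wz":0,"tx":0,"ty":0,"tz":0.008,"claw":1},{"wx":0,"wy":0,"wz":0,"tx":0,"ty":0,"tz":0.014,"claw":1},{"wx":0,"wy":0,"wz":0,"tx":0,"ty":0,"tz":0.022,"claw":1},{"wx":0,"wy":0,"wz":0,"tx":0,"ty":0,"tz":0.031,"claw":1},{"wx":0,"wy":0,"wz":0,"tx":0,"ty":0,"tz":0.040,"claw":1},{"wx":0,"wy":0,"wz":0,"tx":0,"ty":0,"tz":0.048,"claw":1},{"wx":0,"wy":0,"wz":0,"tx":0,"ty":0,"tz":0.053,"claw":1},{"wx":0,"wy":0,"wz":0,"tx":0,"ty":0,"tz":0.055,"claw":1}]'
python3 -c "
from h import *
im=bot.grab_frame('scene');crop(im,250,220,400,340,5,'pics/s10.png')
im=bot.grab_frame('side');crop(im,290,160,440,280,5,'pics/d10.png')
to(.5245,.0162,.0685,87.4)"
```

```text
clock: 10.1
position: [0.5798, 0.0133, 0.0686]
tool_rot: [0.222, 1.57, 0.176]
force: [-1.5, 0.4, 1.7]
grip_width: 0.0001
t 10.2 pos [0.5795 0.0134 0.0686] yang 87.4 q7 1.64 F [-0.7  0.8 -0.4] g -0.0001
tx 0.0000 ty 0.0003 tz -0.0550 | wx -0.0 wy 0.1 wz -0.0
```

View pics/s10.png

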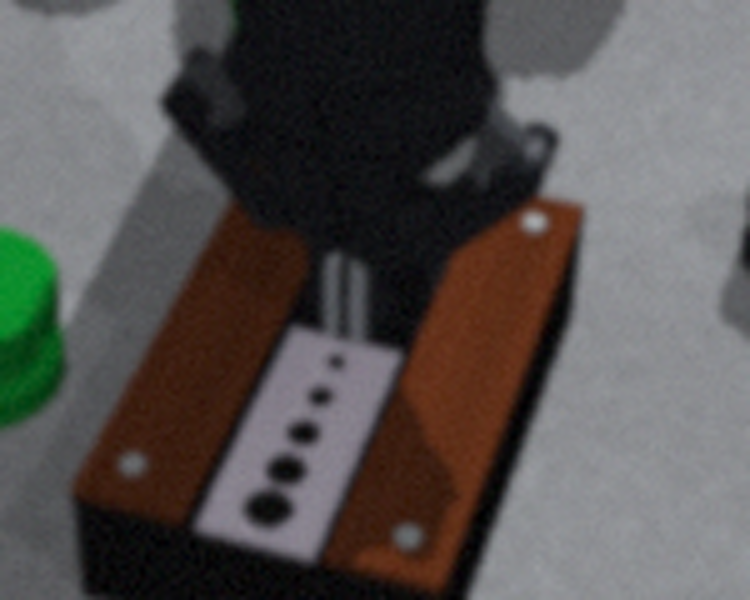

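View pics/d10.png

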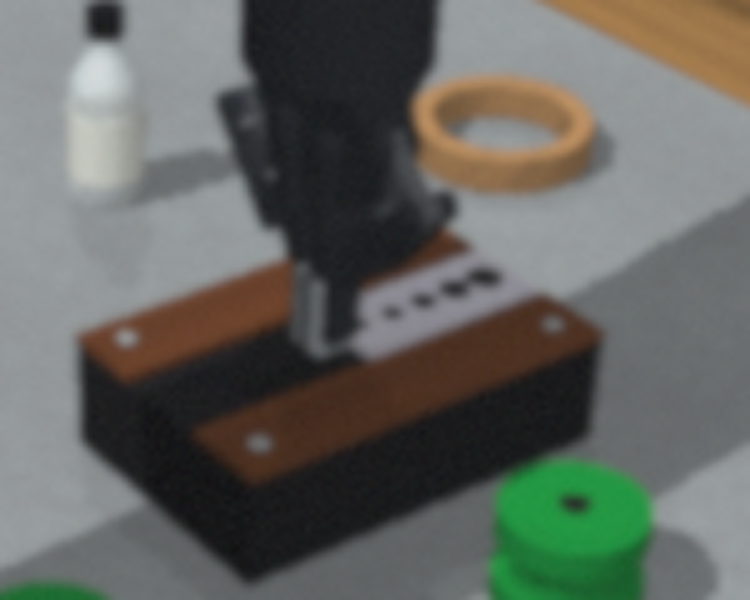

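The gauge slides straight, and its front end is now about level with the stand's edge. I'll push it another 36 mm.

```bash
python3 -m creep '[{"wx":0,"wy":0,"wz":0,"tx":0,"ty":0,"tz":0.006,"claw":1},{"wx":0,"wy":0,"wz":0,"tx":0,"ty":0,"tz":0.013,"claw":1},{"wx":0,"wy":0,"wz":0,"tx":0,"ty":0,"tz":0.020,"claw":1},{"wx":0,"wy":0,"wz":0,"tx":0,"ty":0,"tz":0.027,"claw":1},{"wx":0,"wy":0,"wz":0,"tx":0,"ty":0,"tz":0.032,"claw":1},{"wx":0,"wy":0,"wz":0,"tx":0,"ty":0,"tz":0.035,"claw":1},{"wx":0,"wy":0,"wz":0,"tx":0,"ty":0,"tz":0.036,"claw":1},{"wx":0,"wy":0,"wz":0,"tx":0,"ty":0,"tz":0.036,"claw":1}]'
python3 -m creep '[{"wx":0,"wy":0,"wz":0,"tx":0,"ty":0,"tz":-0.005,"claw":1},{"wx":0,"wy":0,"wz":0,"tx":-0.02,"ty":0,"tz":-0.008,"claw":1},{"wx":0,"wy":0,"wz":0,"tx":-0.06,"ty":0,"tz":-0.008,"claw":1},{"wx":0,"wy":0,"wz":0,"tx":-0.1,"ty":0,"tz":-0.008,"claw":1},{"wx":0,"wy":0,"wz":0,"tx":-0.13,"ty":0,"tz":-0.008,"claw":0},{"wx":0,"wy":0,"wz":0,"tx":-0.13,"ty":0,"tz":0.03,"claw":0},{"wx":0,"wy":0,"wz":0,"tx":-0.13,"ty":0,"tz":0.06,"claw":0},{"wx":0,"wy":0,"wz":0,"tx":-0.13,"ty":0,"tz":0.065,"claw":0}]'
python3 -m creep '[{"wx":0,"wy":0,"wz":0,"tx":0,"ty":0,"tz":0,"claw":0},{"wx":0,"wy":0,"wz":0,"tx":0,"ty":0,"tz":0,"claw":0}]'
python3 -c "
from h import *
import json
c=bot.get_calibration('wrist'); im=bot.grab_frame('wrist');cv2.imwrite('pics/w11.png',im)
json.dump({k:np.array(v).tolist() for k,v in c.items()},open('w11.json','w'))
im=bot.grab_frame('scene');crop(im,250,240,370,360,5,'pics/s11.png')
im=bot.grab_frame('side');crop(im,290,160,440,280,5,'pics/d11.png')
to(.7,.0085,.12,87.4)"
```

```text
clock: 11.0
position: [0.6154, 0.0117, 0.0686]
tool_rot: [0.243, 1.57, 0.197]
force: [-1.3, 0.5, -0.2]
grip_width: -0.0001
clock: 11.8
position: [0.682, 0.0087, 0.1985]
tool_rot: [0.097, 1.569, 0.051]
force: [-1.8, 0.6, -0.3]
grip_width: 0.0582
clock: 12.0
position: [0.6811, 0.0086, 0.1981]
tool_rot: [0.144, 1.569, 0.098]
force: [-0.7, -0.4, 0.8]
grip_width: 0.0848
t 12.15 pos [0.6813 0.0088 0.1987] yang 87.4 q7 1.6 F [-0.6  0.1  0.6] g 0.0854
tx 0.0787 ty 0.0006 tz 0.0185 | wx -0.0 wy 0.1 wz -0.0
```

View pics/w11.png

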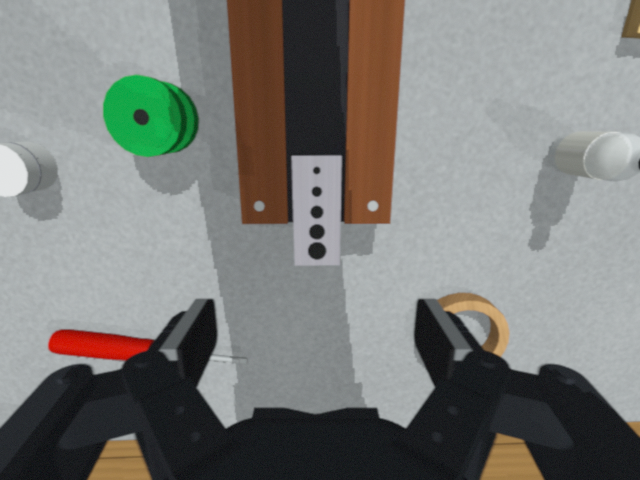

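View pics/s11.png

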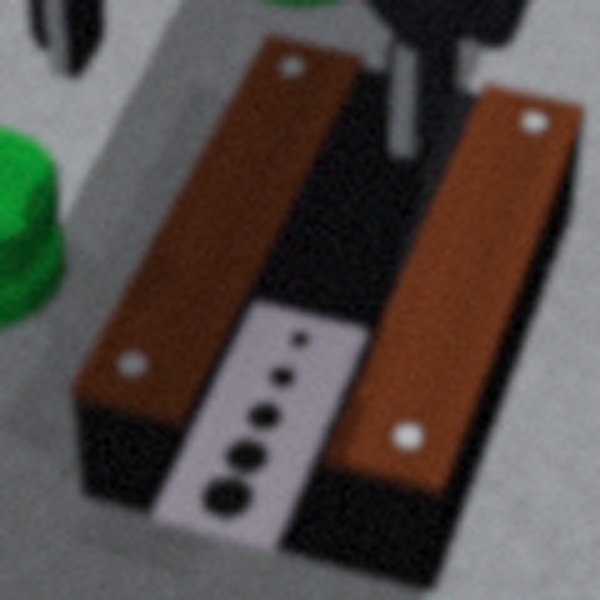

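View pics/d11.png

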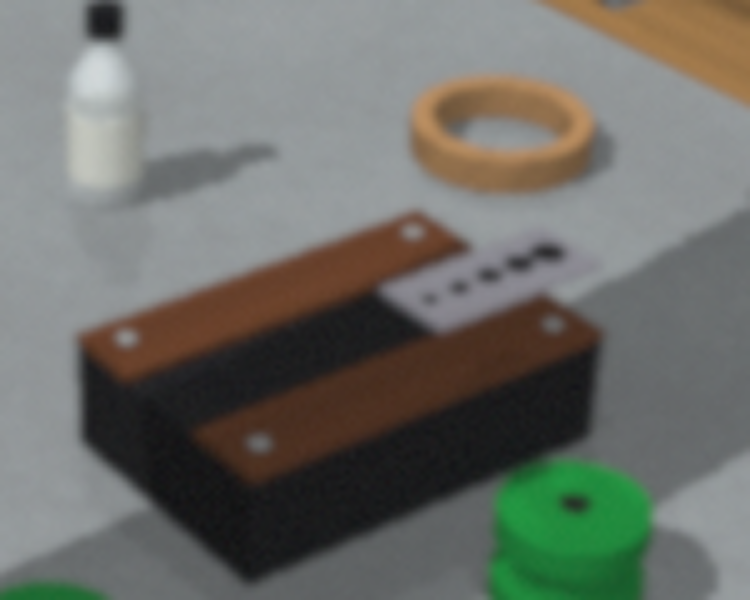

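```bash
python3 - <<'E'
from h import *
import json
c=json.load(open('w11.json'))
print(ray(c,[(292,155),(341,155),(341,266),(295,266)],.053).round(4))
print(ray(c,[(243,223),(390,223)],.054).round(4), ray(c,[(318,223)],.05).round(4))
E
```

```text
[[ 0.6233 -0.0067  0.053 ]
 [ 0.625   0.0306  0.053 ]
 [ 0.7162  0.0285  0.053 ]
 [ 0.7144 -0.0101  0.053 ]]
[[ 0.6749 -0.0496  0.054 ]
 [ 0.6802  0.0688  0.054 ]] [[0.6787 0.0108 0.05  ]]
```

Overhang is about 37 mm: stand edge at row 223, gauge end at row 266. Now I'll pinch it at x≈0.70.

```bash
python3 -m creep '[{"wx":0,"wy":0.1,"wz":0,"tx":0.01,"ty":0.001,"tz":0.0195,"claw":0.1},{"wx":0,"wy":0.1,"wz":0,"tx":0.05,"ty":0.001,"tz":0.0195,"claw":0.2},{"wx":0,"wy":0.1,"wz":0,"tx":0.08,"ty":0.001,"tz":0.0195,"claw":0.3},{"wx":0,"wy":0.1,"wz":0,"tx":0.11,"ty":0.001,"tz":0.0195,"claw":0.3},{"wx":0,"wy":0.1,"wz":0,"tx":0.13,"ty":0.001,"tz":0.0195,"claw":0.3},{"wx":0,"wy":0.1,"wz":0,"tx":0.1395,"ty":0.001,"tz":0.0195,"claw":0.3},{"wx":0,"wy":0.1,"wz":0,"tx":0.1395,"ty":0.001,"tz":0.0195,"claw":0.3}]'
python3 -c "
from h import *
im=bot.grab_frame('wrist');cv2.imwrite('pics/w12.png',im)
im=bot.grab_frame('scene');crop(im,250,240,370,360,5,'pics/s12.png')
to(.7,.0097,.059,87.4)"
```

```text
clock: 12.85
position: [0.7004, 0.0089, 0.0584]
tool_rot: [3.003, 1.569, 2.957]
force: [0.8, -0.6, 1.0]
grip_width: 0.0597
t 12.95 pos [0.7015 0.0088 0.0603] yang 87.4 q7 1.64 F [ 0.3 -0.1  0.2] g 0.0597
tx 0.0013 ty 0.0008 tz -0.0016 | wx -0.0 wy 0.1 wz -0.0
```

View pics/w12.png

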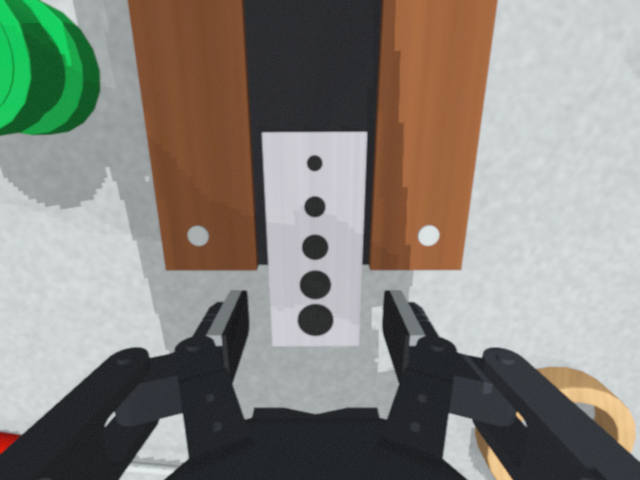

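View pics/s12.png

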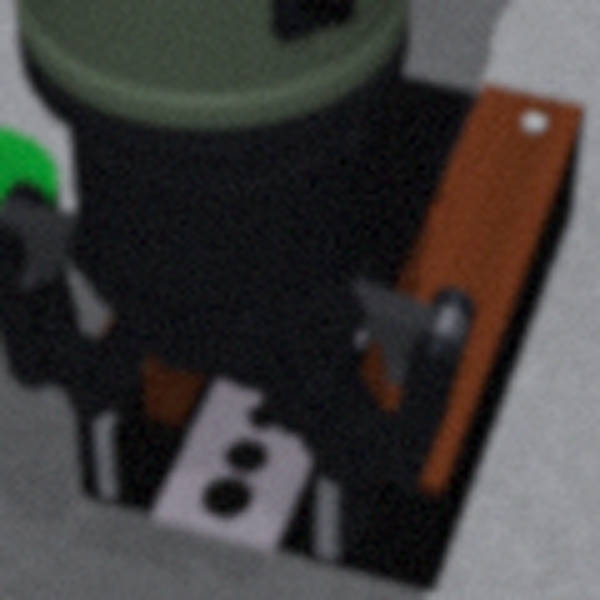

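```bash
python3 - <<'E'
from h import *
c=bot.get_calibration("scene")
for z in (.04,.045,.05): print(z,ray(c,[(271.6,339.4),(315.6,351.4)],z).round(4).tolist())
E
```

```text
0.04 [[0.7039, -0.0288, 0.04], [0.7065, 0.0412, 0.04]]
0.045 [[0.7075, -0.0272, 0.045], [0.7101, 0.0422, 0.045]]
0.05 [[0.7111, -0.0256, 0.05], [0.7137, 0.0431, 0.05]]
```

```bash
python3 -m creep '[{"wx":0,"wy":0,"wz":0,"tx":0.0005,"ty":0.001,"tz":-0.0015,"claw":0.45},{"wx":0,"wy":0,"wz":0,"tx":0.0005,"ty":0.001,"tz":-0.0015,"claw":0.7},{"wx":0,"wy":0,"wz":0,"tx":0.0005,"ty":0.001,"tz":-0.0015,"claw":0.7},{"wx":0,"wy":0,"wz":0,"tx":0.0005,"ty":0.001,"tz":-0.0015,"claw":0.7},{"wx":0,"wy":0,"wz":0,"tx":-0.005,"ty":0.001,"tz":-0.0015,"claw":0.7},{"wx":0,"wy":0,"wz":0,"tx":-0.015,"ty":0.001,"tz":-0.0015,"claw":0.7},{"wx":0,"wy":0,"wz":0,"tx":-0.03,"ty":0.001,"tz":-0.0015,"claw":0.7},{"wx":0,"wy":0,"wz":0,"tx":-0.035,"ty":0.001,"tz":-0.0015,"claw":0.7}]' 50
python3 -c "
from h import *
im=bot.grab_frame('wrist');cv2.imwrite('pics/w13.png',im)
im=bot.grab_frame('side');crop(im,310,120,430,240,5,'pics/d13.png')
to(.55,.1,.16,87.4)"
```

```text
clock: 13.75
position: [0.701, 0.0098, 0.0978]
tool_rot: [0.166, 1.567, 0.12]
force: [0.6, -0.4, -0.7]
grip_width: 0.0358
t 13.85 pos [0.7007 0.0099 0.0968] yang 87.4 q7 1.63 F [ 0.7 -0.3 -0. ] g 0.0359
tx -0.0636 ty 0.0831 tz -0.1545 | wx -0.0 wy 0.2 wz -0.0
```

View pics/w13.png

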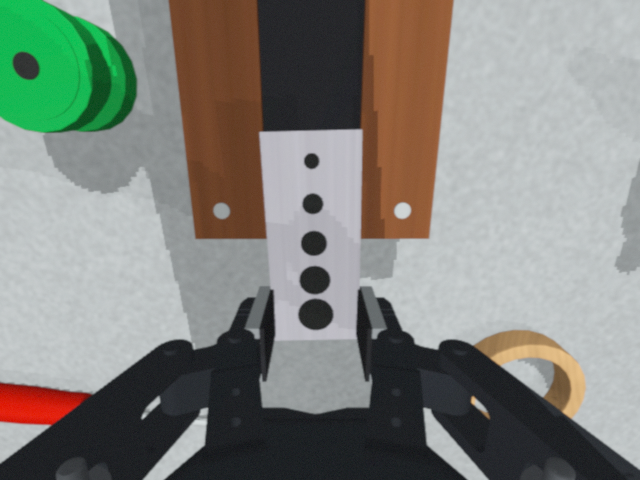

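View pics/d13.png

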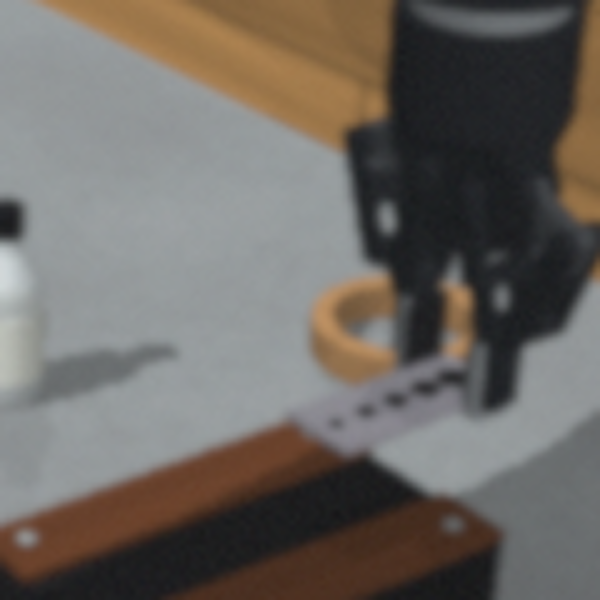

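```bash
python3 -m creep '[{"wx":0,"wy":0.2,"wz":0,"tx":-0.03,"ty":0,"tz":-0.01,"claw":0.7},{"wx":0,"wy":0.2,"wz":0,"tx":-0.07,"ty":0.01,"tz":-0.03,"claw":0.7},{"wx":1,"wy":0.2,"wz":0,"tx":-0.09,"ty":0.035,"tz":-0.06,"claw":0.7},{"wx":2.4,"wy":0.2,"wz":0,"tx":-0.1,"ty":0.07,"tz":-0.09,"claw":0.7},{"wx":2.4,"wy":0.2,"wz":0,"tx":-0.1,"ty":0.11,"tz":-0.115,"claw":0.7},{"wx":2.4,"wy":0.2,"wz":0,"tx":-0.1,"ty":0.15,"tz":-0.14,"claw":0.7},{"wx":2.4,"wy":0.2,"wz":0,"tx":-0.1,"ty":0.19,"tz":-0.16,"claw":0.7},{"wx":2.4,"wy":0.2,"wz":0,"tx":-0.1,"ty":0.22,"tz":-0.175,"claw":0.7}]'
python3 -c "
from h import *
to(.5187,.3416,.12,85)"
```

```text
clock: 14.65
position: [0.5339, 0.2404, 0.1963]
tool_rot: [2.043, 1.569, 1.957]
force: [1.5, 0.7, 0.4]
grip_width: 0.0358
t 14.65 pos [0.5339 0.2404 0.1963] yang 85.1 q7 1.16 F [1.5 0.7 0.4] g 0.0358
tx 0.0765 ty 0.0994 tz -0.0238 | wx 0.1 wy -0.0 wz -0.1
```

```bash
python3 -m creep '[{"wx":0,"wy":0,"wz":0,"tx":0,"ty":0.035,"tz":-0.008,"claw":0.7},{"wx":0,"wy":0,"wz":0,"tx":0,"ty":0.065,"tz":-0.016,"claw":0.7},{"wx":0,"wy":0,"wz":0,"tx":0.02,"ty":0.09,"tz":-0.022,"claw":0.7},{"wx":0,"wy":0,"wz":0,"tx":0.05,"ty":0.0995,"tz":-0.024,"claw":0.7},{"wx":0,"wy":0,"wz":0,"tx":0.07,"ty":0.0995,"tz":-0.024,"claw":0.7},{"wx":0,"wy":0,"wz":0,"tx":0.0765,"ty":0.0995,"tz":-0.024,"claw":0.7},{"wx":0,"wy":0,"wz":0,"tx":0.0765,"ty":0.0995,"tz":-0.024,"claw":0.7}]'
python3 -c "
from h import *
im=bot.grab_frame('wrist');cv2.imwrite('pics/w14.png',im)
to(.5187,.3416,.02,85)"
```

```text
clock: 15.35
position: [0.5183, 0.3411, 0.1194]
tool_rot: [3.031, 1.569, 2.944]
force: [-0.2, -0.5, -0.0]
grip_width: 0.0358
t 15.4 pos [0.5188 0.3413 0.1204] yang 85.1 q7 1.03 F [ 0.7 -0.3 -0.5] g 0.0358
tx 0.1004 ty 0.0001 tz -0.0001 | wx 0.1 wy -0.0 wz -0.1
```

View pics/w14.png

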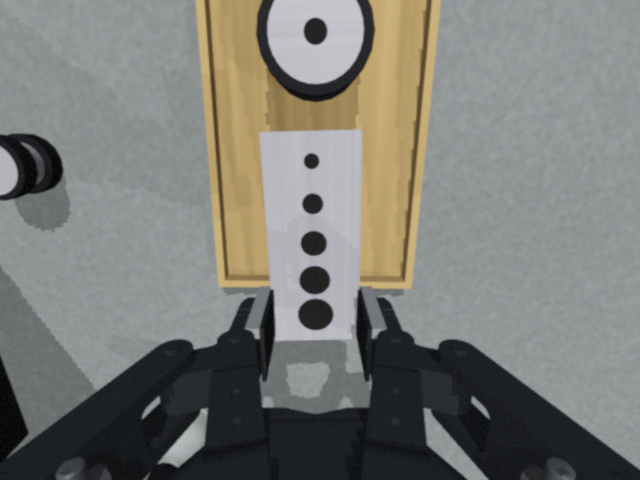

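```bash
python3 - <<'E'
from h import *
c=bot.get_calibration("wrist")
print("tray front outer",ray(c,[(219,288),(411,288)],.016).round(4).tolist())
print("tray sides at row 130",ray(c,[(206,130),(428,130)],.016).round(4).tolist())
print("spool",ray(c,[(316,31)],.049).round(4))
print("gauge ends at z .112",ray(c,[(262,131),(361,129),(277,340),(358,340)],.112).round(4).tolist())
E
```

```text
tray front outer [[0.5471, 0.2684, 0.016], [0.559, 0.4079, 0.016]]
tray sides at row 130 [[0.4374, 0.2787, 0.016], [0.4494, 0.4189, 0.016]]
spool [[0.3958 0.3521 0.049 ]]
gauge ends at z .112 [[0.4414, 0.3281, 0.112], [0.4438, 0.3645, 0.112], [0.5306, 0.3231, 0.112], [0.5337, 0.3591, 0.112]]
```

```bash
python3 -m creep '[{"wx":0,"wy":0,"wz":0,"tx":0.035,"ty":0,"tz":0,"claw":0.7},{"wx":0,"wy":0,"wz":0,"tx":0.07,"ty":0,"tz":0,"claw":0.7},{"wx":0,"wy":0,"wz":0,"tx":0.088,"ty":0,"tz":0,"claw":0.7},{"wx":0,"wy":0,"wz":0,"tx":0.097,"ty":0,"tz":0,"claw":0.7},{"wx":0,"wy":0,"wz":0,"tx":0.099,"ty":0,"tz":0,"claw":0.7},{"wx":0,"wy":0,"wz":0,"tx":0.099,"ty":0,"tz":0,"claw":0.7}]'
python3 -m creep '[{"wx":0,"wy":0,"wz":0,"tx":0.001,"ty":0,"tz":0,"claw":0.7},{"wx":0,"wy":0,"wz":0,"tx":0.001,"ty":0,"tz":0,"claw":0.7}]'
```

```text
clock: 16.0
position: [0.5195, 0.3417, 0.0225]
tool_rot: [1.285, 1.569, 1.198]
force: [-0.3, -0.6, 0.8]
grip_width: 0.0355
clock: 16.2
position: [0.52, 0.3421, 0.0226]
tool_rot: [1.072, 1.567, 0.986]
force: [0.5, 0.6, 0.1]
grip_width: 0.0359
```

```bash
python3 -m creep '[{"wx":0,"wy":0,"wz":0,"tx":0.002,"ty":0,"tz":0,"claw":0.7},{"wx":0,"wy":0,"wz":0,"tx":0.003,"ty":0,"tz":0,"claw":0.7},{"wx":0,"wy":0,"wz":0,"tx":0.003,"ty":0,"tz":0,"claw":0.7}]'
python3 -c "
from h import *
im=bot.grab_frame('side');crop(im,150,140,310,260,5,'pics/d15.png')"
```

```text
clock: 16.5
position: [0.5203, 0.3423, 0.0211]
tool_rot: [1.082, 1.566, 0.995]
force: [-5.8, -3.1, 25.6]
grip_width: 0.0359
```

View pics/d15.png

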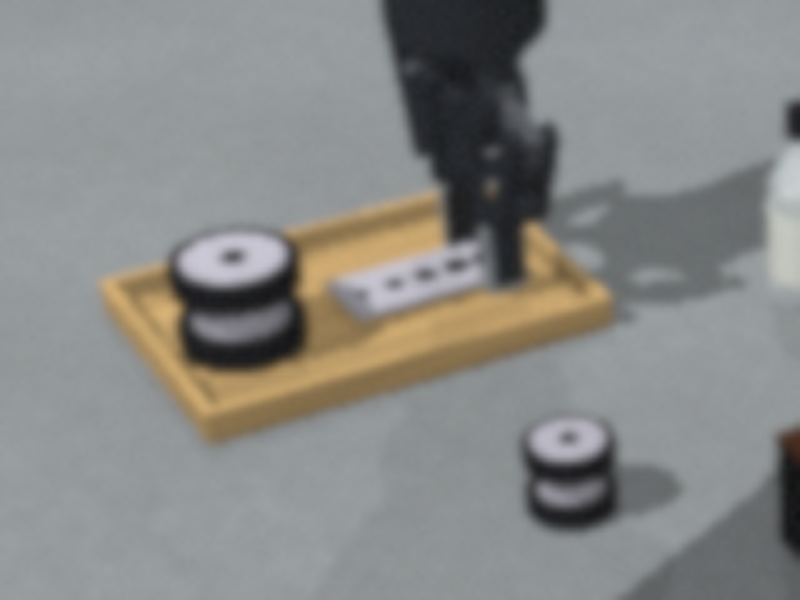

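```bash
python3 -m creep '[{"wx":0,"wy":0,"wz":0,"tx":-0.001,"ty":0,"tz":0,"claw":0.7},{"wx":0,"wy":0,"wz":0,"tx":-0.001,"ty":0,"tz":0,"claw":0.35},{"wx":0,"wy":0,"wz":0,"tx":-0.001,"ty":0,"tz":0,"claw":0.35},{"wx":0,"wy":0,"wz":0,"tx":-0.001,"ty":0,"tz":0,"claw":0.35},{"wx":0,"wy":0,"wz":0,"tx":-0.001,"ty":0,"tz":0,"claw":0.35}]'
python3 -c "
from h import *
im=bot.grab_frame('side');crop(im,150,140,310,260,5,'pics/d16.png')
im=bot.grab_frame('wrist');cv2.imwrite('pics/w16.png',im)"
```

```text
clock: 17.05
position: [0.5203, 0.3423, 0.022]
tool_rot: [1.079, 1.566, 0.993]
force: [-0.4, -0.6, 0.6]
grip_width: 0.0556
```

View pics/d16.png

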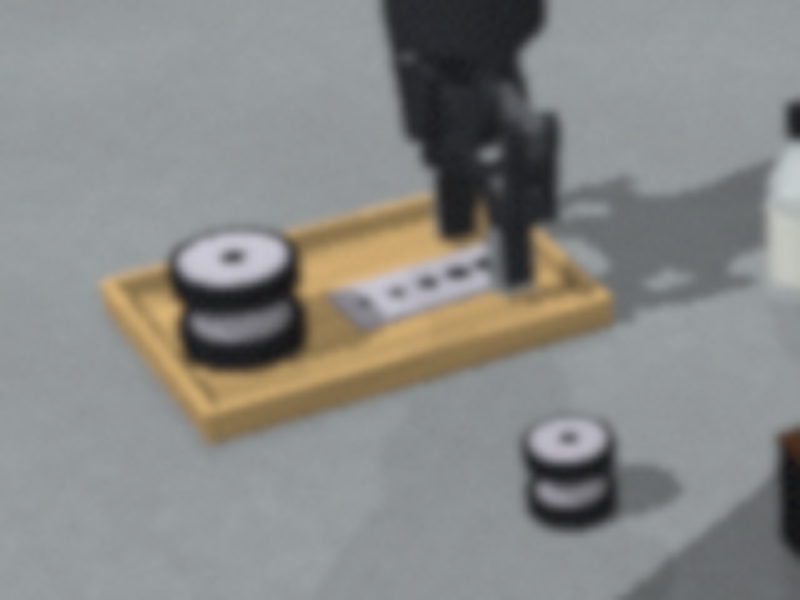

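View pics/w16.png

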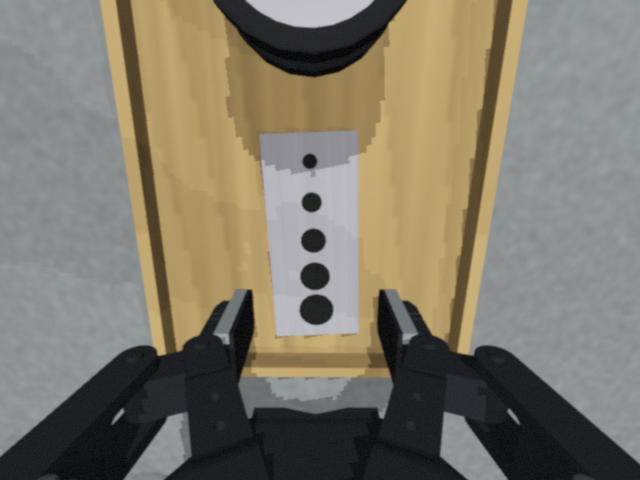

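The gauge lies flat in the tray at (315,235), well clear of the spool and walls. Next is the small spool.

```bash
python3 -m creep '[{"wx":0,"wy":0,"wz":0,"tx":-0.03,"ty":0,"tz":0,"claw":0.35},{"wx":0,"wy":0,"wz":0,"tx":-0.08,"ty":0,"tz":0,"claw":0.35},{"wx":0,"wy":0,"wz":0,"tx":-0.12,"ty":0,"tz":0,"claw":0.35},{"wx":0,"wy":0,"wz":0,"tx":-0.14,"ty":-0.04,"tz":-0.015,"claw":0},{"wx":0,"wy":0,"wz":0,"tx":-0.14,"ty":-0.09,"tz":-0.035,"claw":0},{"wx":-5,"wy":0.2,"wz":0,"tx":-0.14,"ty":-0.14,"tz":-0.06,"claw":0},{"wx":-5,"wy":0.2,"wz":0,"tx":-0.14,"ty":-0.18,"tz":-0.08,"claw":0},{"wx":-5,"wy":0.2,"wz":0,"tx":-0.14,"ty":-0.187,"tz":-0.086,"claw":0}]' 30
python3 -m creep '[{"wx":0,"wy":0,"wz":0,"tx":0.04,"ty":0,"tz":0,"claw":0},{"wx":0,"wy":0,"wz":0,"tx":0.04,"ty":0,"tz":0,"claw":0},{"wx":0,"wy":0,"wz":0,"tx":0.04,"ty":0,"tz":0,"claw":0}]'
python3 -c "
from h import *
c=bot.get_calibration('wrist'); im=bot.grab_frame('wrist');cv2.imwrite('pics/w17.png',im)
print(proj(c,[.4499,.1477,.034]))
for s,ce in blobs(im.min(2)>165,300): print(s,ce,ray(c,ce,.034).round(4))
to(.4499,.1477,.022,90)"
```

```text
clock: 17.95
position: [0.4156, 0.1588, 0.1612]
tool_rot: [2.208, 1.567, 2.205]
force: [0.5, 0.4, 0.0]
grip_width: 0.0855
clock: 18.25
position: [0.4156, 0.1591, 0.1214]
tool_rot: [2.537, 1.566, 2.534]
force: [-1.3, 0.0, -0.0]
grip_width: 0.0857
[[298.6945959 299.2791276]]
(598, 190, 42, 75, 2226) [620.9 230.8] [[0.4017 0.3553 0.034 ]]
(281, 276, 46, 41, 1380) [303.6 295.9] [[0.4474 0.1511 0.034 ]]
(516, 288, 70, 87, 2929) [549.5 327. ] [[0.472  0.3234 0.034 ]]
t 18.3 pos [0.4161 0.1593 0.122 ] yang 89.8 q7 1.31 F [0.4 0.9 0.4] g 0.0853
tx 0.0998 ty -0.0119 tz 0.0341 | wx -0.2 wy -0.1 wz -0.2
```

View pics/w17.png

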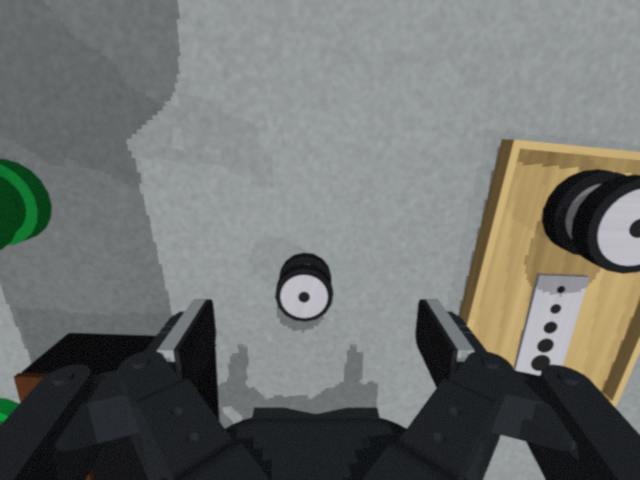

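```bash
python3 -m creep '[{"wx":-0.2,"wy":-0.1,"wz":-0.2,"tx":0.02,"ty":-0.009,"tz":0.0315,"claw":0},{"wx":-0.2,"wy":-0.1,"wz":-0.2,"tx":0.05,"ty":-0.009,"tz":0.0315,"claw":0.1},{"wx":-0.2,"wy":-0.1,"wz":-0.2,"tx":0.08,"ty":-0.009,"tz":0.0315,"claw":0.2},{"wx":-0.2,"wy":-0.1,"wz":-0.2,"tx":0.095,"ty":-0.009,"tz":0.0315,"claw":0.25},{"wx":-0.2,"wy":-0.1,"wz":-0.2,"tx":0.1,"ty":-0.009,"tz":0.0315,"claw":0.25},{"wx":-0.2,"wy":-0.1,"wz":-0.2,"tx":0.1,"ty":-0.009,"tz":0.0315,"claw":0.7},{"wx":-0.2,"wy":-0.1,"wz":-0.2,"tx":0.1,"ty":-0.009,"tz":0.0315,"claw":0.7},{"wx":-0.2,"wy":-0.1,"wz":-0.2,"tx":0.1,"ty":-0.009,"tz":0.0315,"claw":0.7}]' 30
python3 -m creep '[{"wx":0,"wy":0,"wz":0,"tx":0,"ty":0,"tz":0,"claw":0.7}]'
```

```text
clock: 19.1
position: [0.448, 0.151, 0.0231]
tool_rot: [0.414, 1.57, 0.415]
force: [-0.5, -1.1, 7.7]
grip_width: 0.039
clock: 19.2
position: [0.4484, 0.1513, 0.0239]
tool_rot: [0.433, 1.568, 0.434]
force: [-0.3, 0.6, -0.6]
grip_width: 0.0393
```

```bash
python3 -m creep '[{"wx":0,"wy":0,"wz":0,"tx":-0.03,"ty":0,"tz":0,"claw":0.7},{"wx":0,"wy":0,"wz":0,"tx":-0.07,"ty":0,"tz":0,"claw":0.7},{"wx":0,"wy":0,"wz":0,"tx":-0.11,"ty":-0.03,"tz":0,"claw":0.7},{"wx":0,"wy":0,"wz":0,"tx":-0.12,"ty":-0.07,"tz":0,"claw":0.7},{"wx":0,"wy":0,"wz":0,"tx":-0.12,"ty":-0.12,"tz":0,"claw":0.7},{"wx":0,"wy":0,"wz":0,"tx":-0.12,"ty":-0.17,"tz":0,"claw":0.7},{"wx":0,"wy":0,"wz":0,"tx":-0.12,"ty":-0.22,"tz":0,"claw":0.7},{"wx":0,"wy":0,"wz":0,"tx":-0.12,"ty":-0.26,"tz":0,"claw":0.7}]'
python3 -c "
from h import *
to(.427,-.357,.12,90)"
```

```text
clock: 20.0
position: [0.4481, -0.1115, 0.1443]
tool_rot: [0.212, 1.567, 0.212]
force: [1.1, 0.6, -0.2]
grip_width: 0.0387
t 20.0 pos [ 0.4481 -0.1115  0.1443] yang 90.0 q7 1.89 F [ 1.1  0.6 -0.2] g 0.0387
tx 0.0241 ty -0.2455 tz -0.0212 | wx -0.0 wy 0.2 wz -0.0
```

```bash
python3 -m creep '[{"wx":0,"wy":0.2,"wz":0,"tx":0,"ty":-0.05,"tz":-0.005,"claw":0.7},{"wx":0,"wy":0.2,"wz":0,"tx":0,"ty":-0.1,"tz":-0.01,"claw":0.7},{"wx":0,"wy":0.2,"wz":0,"tx":0,"ty":-0.15,"tz":-0.015,"claw":0.7},{"wx":0,"wy":0.2,"wz":0,"tx":0,"ty":-0.2,"tz":-0.02,"claw":0.7},{"wx":0,"wy":0.2,"wz":0,"tx":0.01,"ty":-0.23,"tz":-0.021,"claw":0.7},{"wx":0,"wy":0.2,"wz":0,"tx":0.02,"ty":-0.2455,"tz":-0.021,"claw":0.7},{"wx":0,"wy":0.2,"wz":0,"tx":0.024,"ty":-0.2455,"tz":-0.021,"claw":0.7},{"wx":0,"wy":0.2,"wz":0,"tx":0.024,"ty":-0.2455,"tz":-0.021,"claw":0.7}]'
python3 -c "
from h import *
c=bot.get_calibration('wrist');im=bot.grab_frame('wrist');cv2.imwrite('pics/w18.png',im)
t=np.linspace(0,2*np.pi,60)
e=proj(c,np.c_[.463+.085*np.cos(t),-.357+.085*np.sin(t),0*t+.016]).astype(np.int32)
cv2.polylines(im,[e],True,(0,0,255),1);cv2.imwrite('pics/w18o.png',im)
to(.427,-.357,.028,90)"
```

```text
clock: 20.8
position: [0.4269, -0.3565, 0.1199]
tool_rot: [2.031, 1.569, 2.031]
force: [-0.7, 0.0, 0.1]
grip_width: 0.0387
t 20.85 pos [ 0.4273 -0.3561  0.1203] yang 90.0 q7 2.37 F [ 0.4  0.3 -0.7] g 0.0388
tx 0.0923 ty -0.0010 tz -0.0003 | wx 0.0 wy -0.0 wz -0.1
```

View pics/w18o.png

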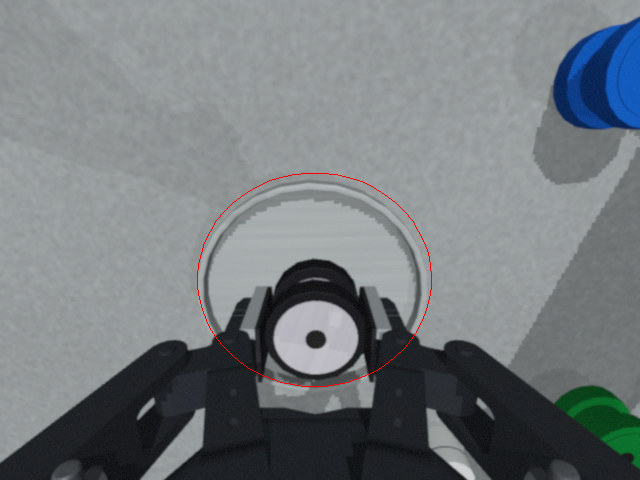

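```bash
python3 -c "
from h import *
im=cv2.imread('pics/w18.png'); crop(im,180,160,450,410,2.9,'pics/w18z.png')"
```

```text
(no output)
```

View pics/w18z.png

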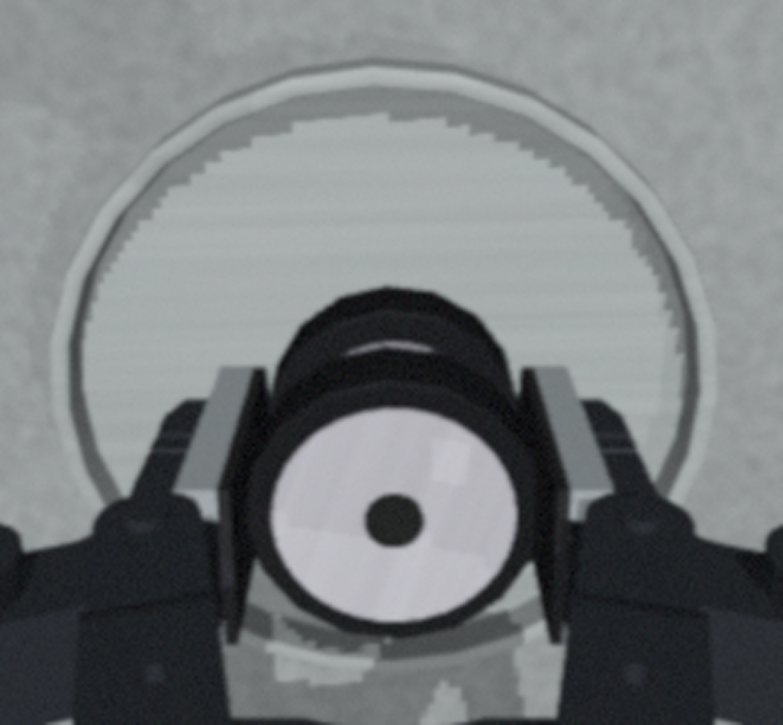

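```bash
python3 - <<'E'
from h import *
c=bot.get_calibration("wrist")
p=ray(c,[(197.2,287),(426.6,287),(308,181.4),(315,390)],.016);print(p.round(4).tolist())
print("inner bottom edge/center guess",((p[0]+p[1])/2).round(4),((p[2]+p[3])/2).round(4))
print("spool held",ray(c,[(315.5,339)],.131).round(4))
E
```

```text
[[0.4609, -0.4421, 0.016], [0.4607, -0.275, 0.016], [0.384, -0.361, 0.016], [0.5522, -0.3561, 0.016]]
inner bottom edge/center guess [ 0.4608 -0.3585  0.016 ] [ 0.4681 -0.3586  0.016 ]
spool held [[ 0.4272 -0.3561  0.131 ]]
```

Dish centre is (0.468, −0.3585), so I'll place the spool at x≈0.432.

```bash
python3 -m creep '[{"wx":0,"wy":0,"wz":0,"tx":0.035,"ty":-0.002,"tz":0.005,"claw":0.7},{"wx":0,"wy":0,"wz":0,"tx":0.07,"ty":-0.002,"tz":0.005,"claw":0.7},{"wx":0,"wy":0,"wz":0,"tx":0.085,"ty":-0.002,"tz":0.005,"claw":0.7},{"wx":0,"wy":0,"wz":0,"tx":0.091,"ty":-0.002,"tz":0.005,"claw":0.7},{"wx":0,"wy":0,"wz":0,"tx":0.091,"ty":-0.002,"tz":0.005,"claw":0.7},{"wx":0,"wy":0,"wz":0,"tx":0.091,"ty":-0.002,"tz":0.005,"claw":0.7}]'
python3 -m creep '[{"wx":0,"wy":0,"wz":0,"tx":0.001,"ty":0,"tz":0,"claw":0.7},{"wx":0,"wy":0,"wz":0,"tx":0.001,"ty":0,"tz":0,"claw":0.7}]'
```

```text
clock: 21.45
position: [0.4328, -0.3583, 0.0306]
tool_rot: [0.358, 1.57, 0.359]
force: [0.4, -0.2, -0.5]
grip_width: 0.0386
clock: 21.65
position: [0.4333, -0.3586, 0.0305]
tool_rot: [-0.185, 1.568, -0.184]
force: [-0.1, -0.4, -0.9]
grip_width: 0.0388
```

```bash
python3 -m creep '[{"wx":0,"wy":0,"wz":0,"tx":0.0025,"ty":0,"tz":0,"claw":0.7},{"wx":0,"wy":0,"wz":0,"tx":0.0025,"ty":0,"tz":0,"claw":0.7}]'
python3 -m creep '[{"wx":0,"wy":0,"wz":0,"tx":0,"ty":0,"tz":0,"claw":0.3},{"wx":0,"wy":0,"wz":0,"tx":0,"ty":0,"tz":0,"claw":0.3},{"wx":0,"wy":0,"wz":0,"tx":0,"ty":0,"tz":0,"claw":0.3},{"wx":0,"wy":0,"wz":0,"tx":-0.03,"ty":0,"tz":0,"claw":0.3},{"wx":0,"wy":0,"wz":0,"tx":-0.07,"ty":0,"tz":0,"claw":0.3},{"wx":0,"wy":0,"wz":0,"tx":-0.11,"ty":0,"tz":0,"claw":0},{"wx":0,"wy":0,"wz":0,"tx":-0.13,"ty":0,"tz":0,"claw":0},{"wx":0,"wy":0,"wz":0,"tx":-0.13,"ty":0,"tz":0,"claw":0}]'
python3 -c "
from h import *
c=bot.get_calibration('wrist');im=bot.grab_frame('wrist');cv2.imwrite('pics/w19.png',im)
to(.61,-.25,.16,90)"
```

```text
clock: 21.85
position: [0.4335, -0.3587, 0.0282]
tool_rot: [-0.268, 1.568, -0.268]
force: [0.1, 0.8, 1.1]
grip_width: 0.0391
clock: 22.65
position: [0.4342, -0.3594, 0.161]
tool_rot: [-0.436, 1.563, -0.435]
force: [0.7, -0.5, -0.8]
grip_width: 0.0856
t 22.7 pos [ 0.4337 -0.3588  0.1593] yang 90.0 q7 2.35 F [ 0.1  0.1 -0.2] g 0.0854
tx -0.0001 ty 0.1087 tz 0.1764 | wx 0.0 wy 0.3 wz 0.1
```

View pics/w19.png

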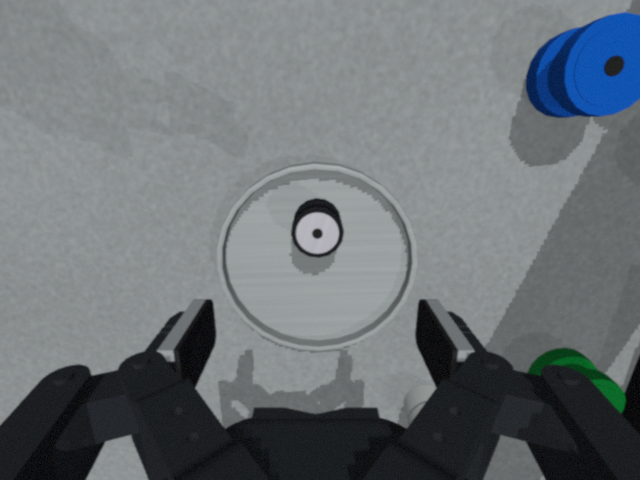

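The small spool is standing in the dish at (317,232). Now the jar.

```bash
python3 -m creep '[{"wx":0,"wy":0.3,"wz":0,"tx":0.01,"ty":0.025,"tz":0.042,"claw":0},{"wx":0,"wy":0.3,"wz":0,"tx":0.01,"ty":0.05,"tz":0.085,"claw":0},{"wx":0,"wy":0.3,"wz":0,"tx":0.02,"ty":0.075,"tz":0.127,"claw":0},{"wx":0,"wy":0.3,"wz":0,"tx":0.03,"ty":0.1,"tz":0.165,"claw":0},{"wx":0,"wy":0.3,"wz":0,"tx":0.04,"ty":0.109,"tz":0.176,"claw":0},{"wx":0,"wy":0.3,"wz":0,"tx":0.04,"ty":0.109,"tz":0.176,"claw":0},{"wx":0,"wy":0.3,"wz":0,"tx":0.04,"ty":0.109,"tz":0.176,"claw":0}]' 40
python3 -c "
from h import *
c=bot.get_calibration('wrist');im=bot.grab_frame('wrist');cv2.imwrite('pics/w20.png',im)
print(proj(c,[.625,-.25,.036]))
for s,ce in blobs(im.min(2)>200,300): print(s,ce,ray(c,ce,.036).round(4))
to(.625,-.25,.023,90)"
```

```text
clock: 23.4
position: [0.6085, -0.2505, 0.1189]
tool_rot: [-2.515, 1.568, -2.515]
force: [-0.4, -0.2, 0.4]
grip_width: 0.0854
[[316.40974841 278.01719818]]
(287, 249, 63, 58, 2826) [318.4 277.9] [[ 0.6249 -0.2487  0.036 ]]
t 23.45 pos [ 0.6084 -0.2511  0.1196] yang 90.0 q7 2.06 F [ 0.3 -0.3  0.7] g 0.0853
tx 0.0965 ty 0.0014 tz 0.0168 | wx -0.0 wy -0.1 wz 0.1
```

View pics/w20.png

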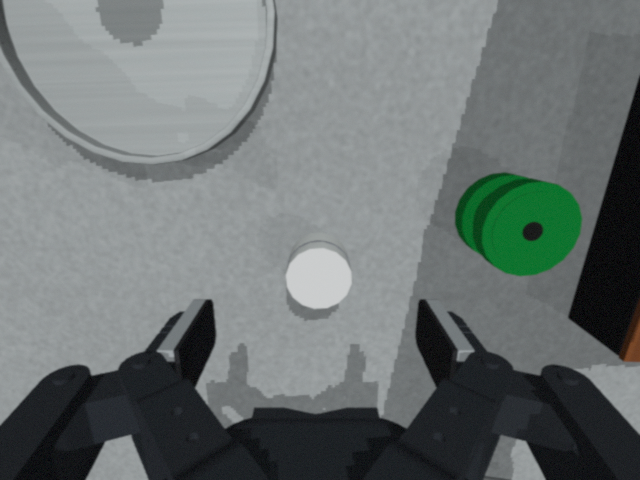

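```bash
python3 -m creep '[{"wx":0,"wy":0,"wz":0,"tx":0.03,"ty":0.002,"tz":0.0165,"claw":0},{"wx":0,"wy":0,"wz":0,"tx":0.06,"ty":0.002,"tz":0.0165,"claw":0.1},{"wx":0,"wy":0,"wz":0,"tx":0.085,"ty":0.002,"tz":0.0165,"claw":0.2},{"wx":0,"wy":0,"wz":0,"tx":0.095,"ty":0.002,"tz":0.0165,"claw":0.25},{"wx":0,"wy":0,"wz":0,"tx":0.097,"ty":0.002,"tz":0.0165,"claw":0.25},{"wx":0,"wy":0,"wz":0,"tx":0.097,"ty":0.002,"tz":0.0165,"claw":0.65},{"wx":0,"wy":0,"wz":0,"tx":0.097,"ty":0.002,"tz":0.0165,"claw":0.65},{"wx":0,"wy":0,"wz":0,"tx":0.097,"ty":0.002,"tz":0.0165,"claw":0.65}]' 40
python3 -m creep '[{"wx":0,"wy":0,"wz":0,"tx":0,"ty":0,"tz":0,"claw":0.65}]'
python3 -m creep '[{"wx":0,"wy":0,"wz":0,"tx":-0.03,"ty":0,"tz":0,"claw":0.65},{"wx":0,"wy":0,"wz":0,"tx":-0.07,"ty":0,"tz":0,"claw":0.65},{"wx":0,"wy":0,"wz":0,"tx":-0.11,"ty":0,"tz":0,"claw":0.65},{"wx":0,"wy":0,"wz":0,"tx":-0.12,"ty":-0.02,"tz":-0.02,"claw":0.65},{"wx":0,"wy":0,"wz":0,"tx":-0.12,"ty":-0.05,"tz":-0.055,"claw":0.65},{"wx":0,"wy":0,"wz":0,"tx":-0.12,"ty":-0.08,"tz":-0.09,"claw":0.65},{"wx":0,"wy":0,"wz":0,"tx":-0.12,"ty":-0.1,"tz":-0.11,"claw":0.65},{"wx":0,"wy":0,"wz":0,"tx":-0.12,"ty":-0.108,"tz":-0.12,"claw":0.65}]'
python3 -c "
from h import *
to(.506,-.3585,.08,90)"
```

```text
clock: 24.25
position: [0.6253, -0.25, 0.0241]
tool_rot: [-1.533, 1.568, -1.534]
force: [-2.9, -0.5, 8.2]
grip_width: 0.0426
clock: 24.35
position: [0.6257, -0.2502, 0.0251]
tool_rot: [-1.22, 1.567, -1.221]
force: [-0.2, -0.1, -0.5]
grip_width: 0.0429
clock: 25.15
position: [0.5033, -0.3601, 0.1462]
tool_rot: [-1.232, 1.566, -1.236]
force: [0.1, -0.5, -0.1]
grip_width: 0.0427
t 25.15 pos [ 0.5033 -0.3601  0.1462] yang 89.7 q7 2.28 F [ 0.1 -0.5 -0.1] g 0.0427
tx 0.0662 ty 0.0019 tz 0.0026 | wx -0.3 wy 0.1 wz 0.3
```

```bash
python3 -m creep '[{"wx":-0.3,"wy":0.1,"wz":0.3,"tx":0.02,"ty":0.002,"tz":0.003,"claw":0.65},{"wx":-0.3,"wy":0.1,"wz":0.3,"tx":0.05,"ty":0.002,"tz":0.003,"claw":0.65},{"wx":-0.3,"wy":0.1,"wz":0.3,"tx":0.066,"ty":0.002,"tz":0.003,"claw":0.65},{"wx":-0.3,"wy":0.1,"wz":0.3,"tx":0.066,"ty":0.002,"tz":0.003,"claw":0.65},{"wx":-0.3,"wy":0.1,"wz":0.3,"tx":0.066,"ty":0.002,"tz":0.003,"claw":0.65}]'
python3 -c "
from h import *
c=bot.get_calibration('wrist');im=bot.grab_frame('wrist');cv2.imwrite('pics/w21.png',im)
to(.506,-.3585,.0305,90)"
```

```text
clock: 25.65
position: [0.5069, -0.3581, 0.0803]
tool_rot: [2.054, 1.57, 2.056]
force: [0.2, -0.9, 0.1]
grip_width: 0.043
t 25.7 pos [ 0.507  -0.3584  0.0809] yang 90.1 q7 2.3 F [0.3 0.1 0. ] g 0.0426
tx 0.0504 ty -0.0001 tz -0.0010 | wx 0.1 wy 0.0 wz -0.0
```

View pics/w21.png

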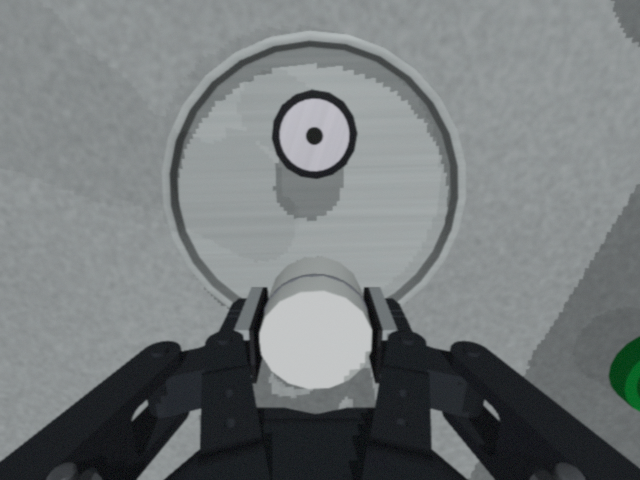

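```bash
python3 -m creep '[{"wx":0,"wy":0,"wz":0,"tx":0.02,"ty":0,"tz":-0.003,"claw":0.65},{"wx":0,"wy":0,"wz":0,"tx":0.04,"ty":0,"tz":-0.003,"claw":0.65},{"wx":0,"wy":0,"wz":0,"tx":0.047,"ty":0,"tz":-0.003,"claw":0.65},{"wx":0,"wy":0,"wz":0,"tx":0.0505,"ty":0,"tz":-0.003,"claw":0.65},{"wx":0,"wy":0,"wz":0,"tx":0.0505,"ty":0,"tz":-0.003,"claw":0.65},{"wx":0,"wy":0,"wz":0,"tx":0.0505,"ty":0,"tz":-0.003,"claw":0.65}]'
```

```text
clock: 26.3
position: [0.5046, -0.3587, 0.0314]
tool_rot: [-0.374, 1.569, -0.373]
force: [0.1, -0.1, 0.2]
grip_width: 0.0423
```

```bash
python3 -m creep '[{"wx":0,"wy":0,"wz":0,"tx":0.0015,"ty":0,"tz":0,"claw":0.65},{"wx":0,"wy":0,"wz":0,"tx":0.002,"ty":0,"tz":0,"claw":0.65}]'
python3 -m creep '[{"wx":0,"wy":0,"wz":0,"tx":0,"ty":0,"tz":0,"claw":0.3},{"wx":0,"wy":0,"wz":0,"tx":0,"ty":0,"tz":0,"claw":0.3},{"wx":0,"wy":0,"wz":0,"tx":0,"ty":0,"tz":0,"claw":0.3},{"wx":0,"wy":0,"wz":0,"tx":-0.03,"ty":0,"tz":0,"claw":0.3},{"wx":0,"wy":0,"wz":0,"tx":-0.07,"ty":0,"tz":0,"claw":0.3},{"wx":0,"wy":0,"wz":0,"tx":-0.12,"ty":0,"tz":-0.01,"claw":0.3},{"wx":0,"wy":0,"wz":0,"tx":-0.17,"ty":0.01,"tz":-0.03,"claw":0.3},{"wx":0,"wy":0,"wz":0,"tx":-0.18,"ty":0.02,"tz":-0.04,"claw":0.3}]'
python3 -m creep '[{"wx":0,"wy":0,"wz":0,"tx":0,"ty":0,"tz":0,"claw":0.3},{"wx":0,"wy":0,"wz":0,"tx":0,"ty":0,"tz":0,"claw":0.3}]'
python3 -c "
from h import *
cv2.imwrite('pics/w22.png',bot.grab_frame('wrist'));cv2.imwrite('pics/s22.png',bot.grab_frame('scene'));cv2.imwrite('pics/d22.png',bot.grab_frame('side'))"
```

```text
clock: 26.5
position: [0.5048, -0.3589, 0.0299]
tool_rot: [-0.433, 1.568, -0.432]
force: [-0.0, -0.1, -1.1]
grip_width: 0.0428
clock: 27.3
position: [0.4642, -0.3399, 0.214]
tool_rot: [-0.513, 1.563, -0.513]
force: [-0.5, 0.3, -0.4]
grip_width: 0.06
clock: 27.5
position: [0.4646, -0.3401, 0.2145]
tool_rot: [-0.493, 1.562, -0.493]
force: [0.2, -0.1, -0.4]
grip_width: 0.0598
```

View pics/w22.png

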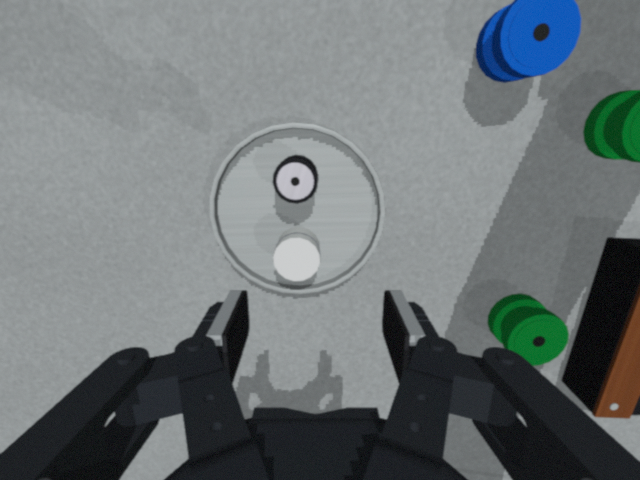

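View pics/s22.png

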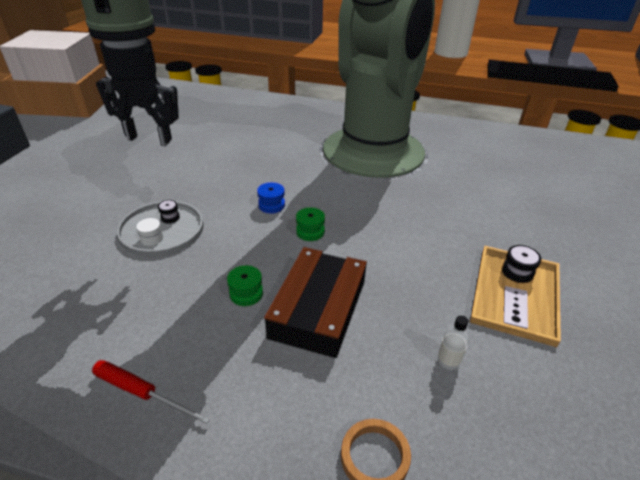

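View pics/d22.png

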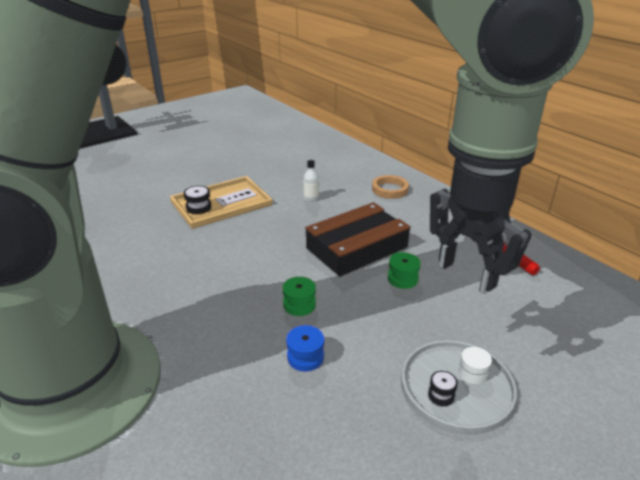

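All three views agree: the large spool stands and the gauge lies flat in the tray. The small spool and jar stand apart in the dish. The bottle is still at (452,345) and the decoys haven't moved. Handing in.

```bash
python3 -c "
from h import *
print(bot.job_done(), bot.observe()['clock'])"
```

```text
the job is handed in; nothing more can be done
the job is handed in; nothing more can be done
```

Both kits are made up, and I handed the job in about 28 s into the 109 s allowed; no verdict was reported.

- **Tray:** I placed the large spool first. I then pushed the gauge along its slot with the closed fingertips until it overhung by about 37 mm, pinched it there, and set it in the tray.
- **Dish:** the small spool went in next, then the jar, standing apart from each other.
- **Last checks:** the final wrist, scene and side pictures show the spools and jar upright and the gauge flat. Everything is inside its container with nothing on top of anything else, and the gripper is clear. The oil bottle and the coloured decoys look unmoved.

**What didn't go to plan:**
- **Gauge placing:** the fingertips touched the tray floor with about 26 N. I backed off 1 mm and let the gauge drop the last few millimetres; it landed flat.
- **Position estimates:** single-view estimates of the tray and dish centres differed by 4 to 7 mm from the first ones. I used the later close-up values.
- **First move:** the first call was refused because its rows left out some keys; nothing moved.

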